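# Kick out the recipe stand's prop leg and stand it on the mat

## Robot

A 6-joint arm with a two-finger parallel gripper is mounted at the origin on the work surface. World frame = base frame: x ahead of the robot, y to its left, z up, the work surface at z = 0. Lengths are in m, angles in rad, forces in N, time in s.
With the tool pointing down it reaches from about 0.3 to 0.775 m from the base axis. Payload 14.6 kg.
Tool frame: the origin (TCP) lies at the very end of the fingers, on their centre line; the grasp point (between the pads) lies behind it (arm.tcp_to_grasp is the z of the grasp point in the tool frame, in m); z points along the fingers, x is the direction in which the jaws open and shut, and the axes are right-handed (so a half turn about z gives the same grasp; the last joint's range is limited). The gripper opens to 94 mm and grips with 3 to 60 N. Pads are 16 mm wide; open, the fingers measure 119 mm over their backs; the gripper's body (75 mm by 177 mm) begins 78 mm behind the grasp point.
Start: joints at [-0.067, 0.3, 1.521, -0, 1.321, -0.067], TCP at [0.55, -0, 0.205] pointing down, gripper open.
Joint ranges: [-3.03, 3.03], [-0.79, 2.21], [0.23, 2.52], [-1.04, 4.18], [0, 3.07], [-2.55, 2.55]. Speed limits (rad/s): [2.22, 2.22, 2.57, 3.14, 3.14, 3.14].

## Interface

Orientations are given as [roll, pitch, yaw] about the fixed x, y, z axes, in that order (R = Rz(yaw) Ry(pitch) Rx(roll)).
In Python, from rig import arm gives the robot as it stands.
- The arm moves only by the tool move_arm, never from a script. Its argument "commands" is a list of rows, each an object with "grip": the closure, from -1 (fully open) to 1 (shut), so that 0 is half open; "offset": the shift along the tool's x, y, z in cm, a list of three; "turn": the turn, a rotation vector about the tool's x, y, z in rad, a list of three. In form: [{"grip": grip, "offset": [x, y, z], "turn": [wx, wy, wz]}, ...]. A call has 1 to 8 rows; each row shifts and turns the pose as measured when the row begins, along the tool's axes as they then stand; what a row does not reach is not made up. A row lasts 1/10 s, in which the tool goes at most 50 mm and 8.59 degrees, less where a joint would pass 70% of its speed; a pose out of reach is approached as far as the arm can. A call with a gripper value outside its range is refused whole. The fingers move at their own pace and stop on an object; "squeeze" is the grip in N (left out, the last holds). Time passes only in rows, so rows that do not move let the fingers close. It gives the time, the measured TCP pose, the force and the opening at its end, in the units of the state.
- arm.get_obs(): the state, without advancing time (a new reading comes with each control period).
- arm.get_image(name): name is "scene" or "side" or "wrist"; returns a dict with "pixels" (480x640x3 uint8, red, green, blue), "range_z" (480x640 float32, m along the optical axis (not along the pixel's ray), 0 where there is no reading), "mtx" (3x3 intrinsics, pixels), "distortion" ([k1, k2, p1, p2, k3] as OpenCV has them; the pictures are not rectified), "world_to_cam" (4x4, takes a point from world to camera coordinates). Camera axes: x right, y up, looking along -z (the intrinsics and any distortion apply to the point x, -y, -z); pixel columns grow to the right and rows downward; lengths in m; the calibration is good to about 2 mm. A picture is of the moment at which its call begins.
- arm.sign_off(): hands the job in, once; it reports no verdict.
The state is a dict: "t": time; "joints": joint angles; "dq": joint speeds; "effort": joint torques, N m; "position": TCP position; "tcp_rot": TCP orientation; "contact_force": force on the tool from outside, world axes, zero at the start; "ft_torque": the same for the moment, N m; "gripper_width": finger opening in m.
Only numpy, scipy, OpenCV 4.12 (cv2) and the standard library are available. Lean on these libraries where they do the work, as an engineer would, in place of code of your own. Each camera call takes 0.05 s, during which the arm holds its last target. There are 200 camera calls.

## Task

The wooden recipe stand is drying upright in the plate rack with its spring-loaded prop leg folded against its back. Swing the leg out while the stand is still in the rack, until it snaps over centre, locks fully open and stays out when you let go; then lift the stand out of the rack and set it down gently in the middle of the red silicone mat, square with the mat, standing on its lower edge and its leg with the leg on the robot's side and the front facing away from the robot, and let go. Leave the chopping board, kettle, tray, glasses and coasters where they are.

Things in the scene. Friction and masses are not known exactly. Their poses are not given: they have to be found in the camera images.
- stand_center (a point): Centre of the recipe stand's wooden panel: 220 mm wide (its y), 205 mm tall (its z), 10 mm thick (its x), 0.6 kg with its leg, loose. +x points out of its front, -x out of its back, where the prop leg is. At first it stands upright in the rack, back to the robot, free to lean some 6 degrees either way. Standing on its locked leg it leans back 20 degrees (0.345 rad) towards the leg.
- stand_top (a point): Middle of the panel's top edge, 102.5 mm above its centre, axes as the stand's. The uppermost 35 mm of the panel is clear on both sides and can be gripped across its 10 mm thickness. Lower on the back are the hinge bracket and spring plate, 48 mm wide, 104 to 170 mm above the lower edge. At the foot of the front two steel book rests, 30 mm wide, 50 mm either side of the middle, stick out 22 mm.
- leg_hinge (a point): Axle of the prop leg, on the stand's back: 14 mm behind the back face, 125 mm above the stand's lower edge, in the middle of its width. Axes as the stand's; the leg turns about the stand's y axis.
- prop_leg (a joint): Angle of the prop leg in rad: 0 folded parallel to the panel's back, hanging from the axle; 0.698 fully open at its stop; it grows as the foot swings away from the back. A spring pulls the leg closed below about 0.34 rad and open, against the stop, above that: about 0.23 N m at both ends (2.7 N at the thumb tab), falling to nothing at 0.34.
- leg_tab (a point): Middle of the red thumb tab (18 mm wide, 4 mm thick, 20 mm long) that sticks out square from the back of the leg, 87 mm from the axle; this point is 8 mm out from the leg's centre line. The leg is a flat bar 18 mm wide (stand's y), 6 mm thick; folded, 11 mm of free space lie between it and the panel. Bar and tab can be pinched together across their width with a tool tilted about 40 degrees.
- leg_foot (a point): Centre of the leg's rubber cross foot, a 10 mm thick bar 54 mm wide along the stand's y, 115 mm from the axle. 5 mm above the surface it stands on.
- stand_foot (a point): Middle of the stand's footprint when it stands on its open leg: fixed in the stand, 50 mm behind the panel's mid-plane and 16.5 mm above its lower edge. Axes as the stand's.
- rack: Chrome plate rack in a white drip tray, fixed, 200 mm (its x) by 262 mm (its y); origin at the middle of its underside. Two rails along x, 88 mm either side of the middle, tops 21.5 mm up, carry upright 6 mm pins every 22 mm, tips 72 mm above the counter. The stand stands across the rails in the slot at the origin, its axes along the rack's; the chopping board in the slot at x = +66 mm.
- rack_slot (a point): Middle of the slot in which the recipe stand stands at first, at the height of the rail tops (21.5 mm).
- mat: Red silicone mat on the counter, fixed, 200 mm (its x) by 300 mm (its y), 4 mm thick, with a dark line around its edge; origin at the middle of its underside. Its -x side is the one nearer the robot: the stand's x and y shall point along the mat's x and y.
- mat_top (a point): Middle of the mat's upper face, 4 mm above the counter.
- board_center (a point): Centre of the green plastic chopping board in the rack, 235 mm wide (its y), 125 mm tall, 10 mm thick. Not to be disturbed.
- kettle: Small stainless steel kettle, 156 mm across, 184 mm tall to its raised folding handle; origin at the middle of its underside.
- tray: Oval chrome tray, 320 mm (its y) by 210 mm, 15 mm high; origin at the middle of its underside.
- glass1: Tulip tea glass on the tray, 55 mm across, 88 mm tall; origin at the middle of its underside.
- glass2: Second tulip tea glass on the tray, the same.
- glass3: Third tulip tea glass, on a red coaster, the same.
- coaster1: Red plastic coaster under the third glass, 94 mm across, 7 mm high.
- coaster2: Red plastic coaster, empty, 94 mm across, 7 mm high.

How it is judged:
On the way:
1. the prop leg stands locked at its open stop with nothing of the robot touching the stand, and the stand is still in its rack slot (value of joint prop_leg above 0.65 rad and contact force between each of the fingers, the arm and stand below 0.1 N and horizontal distance between stand_center and rack_slot below 0.03 m and height (world z) of stand_center below 0.14 m), for 0.3 s.
At the end, for the whole second after the job is handed in: The stand rests on the mat on its lower edge and its locked leg (leg angle over 0.65 rad, panel leaning back 15.5 to 24 degrees, foot down on the mat), the middle of its footprint within 30 mm of the mat's middle, square with the mat within 0.2 rad, leg on the robot's side, at rest and released (value of joint prop_leg above 0.65 rad and horizontal distance between stand_foot and mat_top below 0.03 m and angle between the y axis of stand_center and the y axis of mat_top, either way round below 0.2 rad and x of leg_foot in the frame of mat_top below -0.01 m and angle between stand_center's own z axis and vertical between 0.27 and 0.42 rad and height (world z) of leg_foot below 0.014 m and linear speed of stand below 0.02 m/s and contact force between stand and mat above 2 N); the robot touches nothing.
It fails at once if a bystander is pushed more than 20 mm from its place (distance of any of board_center, kettle, tray, glass1, glass2, glass3, coaster1, coaster2 from where it was at the start of the episode above 0.02 m).
It fails at once if a glass or the kettle is tipped more than 0.35 rad (angle between any of glass1, glass2, glass3, kettle's own z axis and vertical above 0.35 rad).
It fails at once if the stand is tipped over (more than 0.7 rad from upright) (angle between stand_center's own z axis and vertical above 0.7 rad).
It fails at once if the stand is dropped, slammed or let flop on to the mat: low over the mat (its centre under 0.125 m) it moves faster than 0.35 m/s or turns faster than 2 rad/s (horizontal distance between stand_foot and mat_top below 0.12 m and height (world z) of stand_center below 0.125 m and (linear speed of stand above 0.35 m/s or angular speed of stand above 2 rad/s)).
It also fails if it takes over 59 s, if anything falls off the work surface, if the arm or the gripper's body presses on something with over 40 N, if the wrist force passes 120 N, or if a joint passes its speed limit or range.

## Working session

There is one attempt and no reset: what is moved stays moved. The work goes in short steps, Python scripts to look and compute and a tool call to move; the robot and the scene stay as the last step left them, time stands still between calls to the robot, and variables do not carry over. Pictures are saved under pics/ and viewed, about 8 in all and at most 12, crops included, and the job is handed in when it is done.

Besides the shell and the picture viewer there is one more tool, called after "Call:" by a JSON object that holds its "api" and its "payload". move_arm: Moves the arm, as the interface text tells. Its arguments: {"type":"object","properties":{"commands":{"type":"array"},"squeeze":{"type":"number"}},"required":["commands"]}

```bash
mkdir -p pics
cat > h.py <<'E'
import numpy as np, cv2
from rig import arm
from scipy.spatial.transform import Rotation as R
def cloud(im):
    z=im["range_z"]; h,w=z.shape
    u,v=np.meshgrid(np.arange(w),np.arange(h))
    p=cv2.undistortPoints(np.stack([u,v],-1).reshape(-1,1,2).astype(np.float64),im["mtx"],im["distortion"]).reshape(h,w,2)
    c=np.stack([p[...,0]*z,-p[...,1]*z,-z,np.ones_like(z)],-1)
    W=c@np.linalg.inv(im["world_to_cam"]).T
    W=W[...,:3]; W[z<=0]=np.nan
    return W
def save(im,n,crop=None,s=1):
    a=im["pixels"][...,::-1]
    if crop: a=a[crop[1]:crop[3],crop[0]:crop[2]]
    cv2.imwrite("pics/"+n,cv2.resize(a,None,fx=s,fy=s))
E
python3 - <<'E'
from h import *
a=arm.get_image("scene");b=arm.get_image("side")
np.save("scene.npy",a,allow_pickle=True);np.save("side.npy",b,allow_pickle=True)
save(a,"s1.png");save(b,"d1.png")
print(arm.get_obs(),arm.tcp_to_grasp)
for n,i in(("scene",a),("side",b)):print(n,np.linalg.inv(i["world_to_cam"]).round(3))
E
```

```text
{'t': 0.1, 'joints': array([-6.65850000e-02,  3.00419358e-01,  1.52153902e+00, -2.06686240e-05,
        1.32068435e+00, -6.65953942e-02]), 'dq': array([ 2.30177009e-06, -2.61634166e-03, -2.20673392e-03,  3.94581801e-04,
        1.30063719e-03, -5.42746020e-04]), 'effort': array([ 1.84928511e-03, -5.32644153e+01, -3.53284299e+01,  7.10431044e-02,
        2.34944851e-02, -7.30603051e-05]), 'position': array([5.49759221e-01, 1.59409260e-05, 2.04932498e-01]), 'tcp_rot': array([-3.14154275e+00,  1.04908225e-03,  1.55465710e-05]), 'contact_force': array([-0.72080981,  0.07922197, -0.53352475]), 'ft_torque': array([ 0.03562217,  0.03321684, -0.02074712]), 'gripper_width': 0.09384010780412273} -0.0188
scene [[ 0.512 -0.47   0.718  1.666]
 [ 0.859  0.27  -0.435 -0.626]
 [ 0.01   0.84   0.542  0.931]
 [ 0.     0.     0.     1.   ]]
side [[-0.961 -0.144  0.235  0.966]
 [ 0.275 -0.547  0.791  1.253]
 [ 0.015  0.825  0.565  1.043]
 [ 0.     0.     0.     1.   ]]
```

View pics/s1.png

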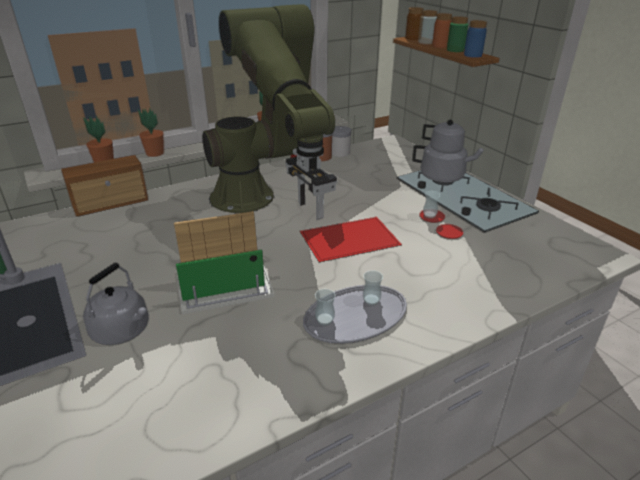

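View pics/d1.png

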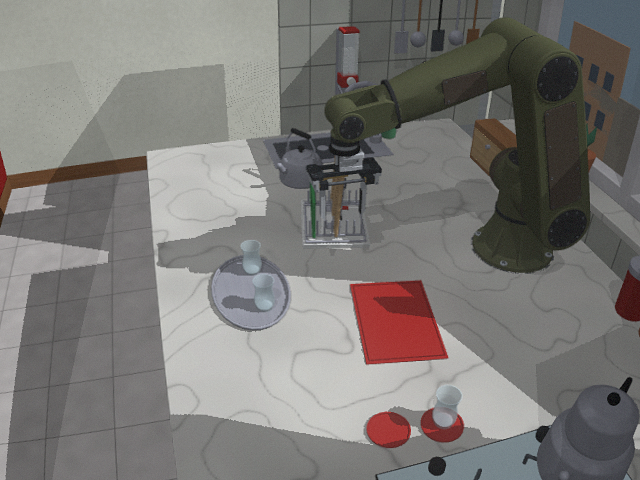

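The scene view shows the stand (wood, around px 180–257, 215–260) behind the green board in the rack. The mat is at about (300–400, 220–258) and the tray at (355, 315). The side view shows the stand edge-on at about (337, 205) and the mat at about (398, 322).

Run:
```python
from h import *
for n in("scene","side"):
    im=np.load(n+".npy",allow_pickle=True).item(); W=cloud(im)
    hsv=cv2.cvtColor(im["pixels"],cv2.COLOR_RGB2HSV);H,S,V=[hsv[...,i].astype(int) for i in range(3)]
    x,y,z=W[...,0],W[...,1],W[...,2]
    m=((H<6)|(H>174))&(S>140)&(np.abs(z)<.03)&(x>.2)&(x<.9)
    k,l,st,c=cv2.connectedComponentsWithStats(m.astype(np.uint8))
    j=1+np.argmax(st[1:,4]); P=W[l==j]
    # ray-cast contour on plane z=.004
    P=P[np.isfinite(P[:,2])]
    r=cv2.minAreaRect(P[:,:2].astype(np.float32)*1000); print(n,"mat",r,np.median(P[:,2]))
    for nm,mm in(("wood",(H>8)&(H<24)&(S>80)),("green",(H>40)&(H<80)&(S>120))):
        mm=mm&(x>.3)&(x<.8)&(z>.03)&(z<.3)&(np.abs(y)<.6)
        mm=cv2.erode(mm.astype(np.uint8),np.ones((3,3)))>0
        P=W[mm]
        if len(P)<30: print(n,nm,len(P));continue
        print(n,nm,len(P),np.percentile(P,[1,50,99],axis=0).round(4).tolist())
        c=np.median(P,0);P=P[np.abs(P-c).max(1)<.14];q=P-P.mean(0);u,s,v=np.linalg.svd(q,full_matrices=False);print("  normal",v[2].round(4),"mean",P.mean(0).round(4),"resid",(q@v[2]).std().round(4))
im=arm.get_image("wrist");np.save("wrist.npy",im,allow_pickle=True);save(im,"w1.png")
o=np.load("side.npy",allow_pickle=True).item();save(o,"d2.png",(270,120,400,260),4)
```

```text
scene mat ((466.1378173828125, 200.3212432861328), (296.66107177734375, 201.7878875732422), 79.58235168457031) 0.004682352769042275
scene wood 2752 [[0.4568, -0.366, 0.1094], [0.4824, -0.2689, 0.1685], [0.5087, -0.1652, 0.2241]]
  normal [-0.9718  0.2256 -0.0682] mean [ 0.4827 -0.2674  0.1676] resid 0.0027
scene green 2317 [[0.5296, -0.3939, 0.0357], [0.5544, -0.2948, 0.0925], [0.5824, -0.1815, 0.144]]
  normal [-0.9738  0.2272  0.0083] mean [ 0.5547 -0.2939  0.0916] resid 0.0024
side mat ((462.1264953613281, 204.784912109375), (307.954833984375, 199.2627410888672), 79.79336547851562) 0.0035176656683855168
side wood 80 [[0.4859, -0.269, 0.0562], [0.5045, -0.1615, 0.1554], [0.5145, -0.1486, 0.2204]]
  normal [ 0.9789 -0.1934  0.0662] mean [ 0.5042 -0.1784  0.1435] resid 0.0016
side green 0
```

View pics/d2.png

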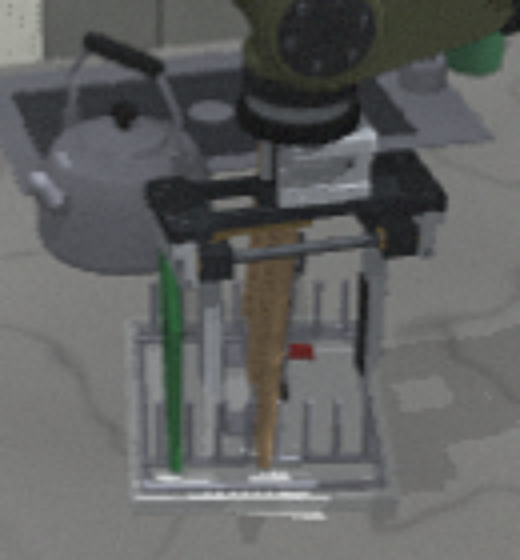

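View pics/w1.png

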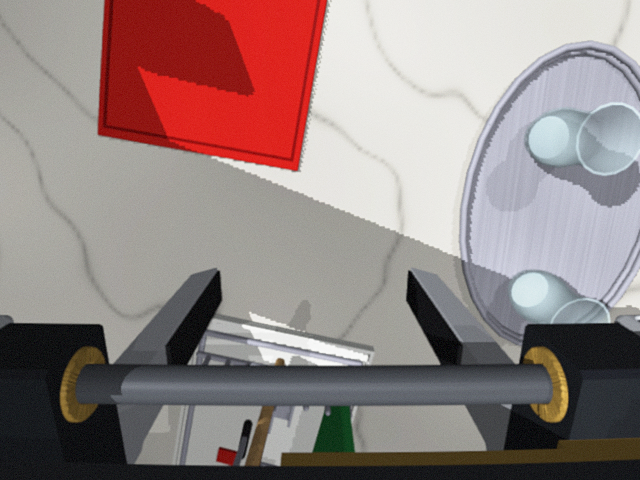

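The side crop shows the panel leaning back slightly, with the red tab at crop (300, 352), which is full px (345, 208). The wrist view shows the tab at (228, 455) and the black leg foot at (243, 435). I'll now measure the tab and the panel edges.

Run:
```python
from h import *
X=np.array([.974,-.225,0]);Y=np.array([.225,.974,0])
for n in("wrist","side","scene"):
    im=np.load(n+".npy",allow_pickle=True).item(); W=cloud(im)
    hsv=cv2.cvtColor(im["pixels"],cv2.COLOR_RGB2HSV);H,S,V=[hsv[...,i].astype(int) for i in range(3)]
    x,y,z=W[...,0],W[...,1],W[...,2]
    red=((H<8)|(H>172))&(S>130)&(y<-.12)&(y>-.45)&(z>.02)&(x<.6)
    P=W[red];v,u=np.nonzero(red)
    if len(P): print(n,"tab",len(P),u.min(),u.max(),v.min(),v.max(),np.median(P,0).round(4),"X",np.percentile(P@X,[5,50,95]).round(4),"Y",np.percentile(P@Y,[5,50,95]).round(4))
    w=(H>8)&(H<24)&(S>80)&(x>.4)&(x<.56)&(z>.05)&(z<.26)&(y<-.1)&(y>-.45)
    P=W[w]; 
    if len(P):
        print(n,"wood Y",np.percentile(P@Y,[0.5,2,98,99.5]).round(4),"z top",np.percentile(P[:,2],[98,99.5]).round(4))
        for a in np.arange(.06,.24,.03):
            q=P[np.abs(P[:,2]-a)<.008]
            if len(q)>5: print("   z",a.round(2),len(q),"X",np.percentile(q@X,[5,50,95]).round(4),"Y",(q@Y).min().round(4),(q@Y).max().round(4))
    g=(H>40)&(H<80)&(S>120)&(x>.4)&(z>.03)&(z<.2)&(y<-.1)
    P=W[g]; 
    if len(P):print(n,"board Y",np.percentile(P@Y,[1,99]).round(4))
```

```text
wrist tab 241 217 236 448 464 [ 0.457  -0.256   0.0586] X [0.4946 0.5029 0.5112] Y [-0.1556 -0.1468 -0.1398]
wrist wood Y [-0.0627 -0.0424 -0.0381 -0.0377] z top [0.1632 0.1644]
   z 0.12 163 X [0.5267 0.5308 0.5349] Y -0.076 -0.0373
   z 0.15 211 X [0.5245 0.5288 0.5331] Y -0.0459 -0.0375
wrist board Y [-0.1331 -0.0355]
side tab 15 343 593 159 208 [ 0.4536 -0.2572  0.0591] X [0.2427 0.4998 0.5062] Y [-0.188  -0.149  -0.1421]
side wood Y [-0.2185 -0.2103 -0.0334 -0.0315] z top [0.2192 0.2232]
   z 0.06 22 X [0.5295 0.5377 0.5388] Y -0.1361 -0.0334
   z 0.09 41 X [0.5301 0.5362 0.5373] Y -0.2205 -0.0312
   z 0.12 39 X [0.5277 0.534  0.535 ] Y -0.2176 -0.0371
   z 0.15 30 X [0.5257 0.5319 0.5329] Y -0.1647 -0.0361
   z 0.18 23 X [0.5235 0.5296 0.5312] Y -0.1173 -0.0333
   z 0.21 7 X [0.5226 0.5267 0.5285] Y -0.0606 -0.038
side board Y [-0.1324 -0.0298]
scene wood Y [-0.2571 -0.2541 -0.0463 -0.0427] z top [0.2251 0.2271]
   z 0.12 373 X [0.5295 0.5337 0.5379] Y -0.2579 -0.0421
   z 0.15 390 X [0.5271 0.5312 0.5358] Y -0.258 -0.0417
   z 0.18 407 X [0.5245 0.5293 0.5335] Y -0.2582 -0.0423
   z 0.21 410 X [0.5233 0.5273 0.5317] Y -0.258 -0.0421
scene board Y [-0.267  -0.0433]
```

```bash
cat >> h.py <<'E'
PSI=np.deg2rad(-13)
def fr(yaw): return np.array([np.cos(yaw),np.sin(yaw),0]),np.array([-np.sin(yaw),np.cos(yaw),0])
X,Y=fr(PSI)
def pt(x,y,z): return x*X+y*Y+np.array([0,0,z])
def ori(tilt,yaw=PSI,jaw="y"):
    x,y=fr(yaw); zt=np.sin(tilt)*x-np.cos(tilt)*np.array([0,0,1]); 
    xt=y if jaw=="y" else np.cos(tilt)*x+np.sin(tilt)*np.array([0,0,1])
    return R.from_matrix(np.stack([xt,np.cross(zt,xt),zt],1))
def cur():
    o=arm.get_obs(); return o["position"],R.from_euler("xyz",o["tcp_rot"]),o
def plan(p1,r1,n=None,p0=None,r0=None):
    if p0 is None: p0,r0,_=cur()
    rv=(r0.inv()*r1).as_rotvec()
    n=n or int(max(np.ceil(np.linalg.norm(rv)/.14),np.ceil(np.linalg.norm(p1-p0)/.045),1))
    print(n,"rows")
    for i in range(n):
        d=r0.inv().apply((p1-p0)/(n-i))*100
        t=(r0.inv()*r1).as_rotvec()/(n-i)
        print(" ",d.round(2).tolist(),t.round(3).tolist())
        p0=p0+(p1-p0)/(n-i); r0=r0*R.from_rotvec(t)
    return p1,r1
E
python3 - <<'E'
from h import *
im=np.load("wrist.npy",allow_pickle=True).item(); p,r,o=cur()
print("cam in tool",r.inv().apply(np.linalg.inv(im["world_to_cam"])[:3,3]-p).round(3))
a=plan(np.array([.40,-.05,.25]),ori(.35))
plan(pt(.4388,-.148,.138),ori(.70),None,*a)
E
```

```text
cam in tool [ 0.001 -0.075 -0.179]
10 rows
  [-1.5, 0.5, -0.45] [-0.03, 0.024, -0.133]
  [-1.54, 0.31, -0.47] [-0.03, 0.024, -0.133]
  [-1.56, 0.12, -0.5] [-0.03, 0.024, -0.133]
  [-1.55, -0.07, -0.54] [-0.03, 0.024, -0.133]
  [-1.51, -0.26, -0.58] [-0.03, 0.024, -0.133]
  [-1.45, -0.44, -0.62] [-0.03, 0.024, -0.133]
  [-1.37, -0.61, -0.67] [-0.03, 0.024, -0.133]
  [-1.26, -0.76, -0.73] [-0.03, 0.024, -0.133]
  [-1.13, -0.9, -0.78] [-0.03, 0.024, -0.133]
  [-0.99, -1.02, -0.83] [-0.03, 0.024, -0.133]
5 rows
  [-3.79, -0.06, 2.36] [-0.07, -0.0, 0.0]
  [-3.79, -0.22, 2.35] [-0.07, -0.0, 0.0]
  [-3.79, -0.39, 2.33] [-0.07, -0.0, 0.0]
  [-3.79, -0.55, 2.3] [-0.07, -0.0, -0.0]
  [-3.79, -0.71, 2.26] [-0.07, 0.0, 0.0]
```

Call:
{"api": "move_arm", "payload": {"commands": [{"grip": -1, "offset": [-1.5, 0.5, -0.45], "turn": [-0.03, 0.024, -0.133]}, {"grip": -1, "offset": [-1.54, 0.31, -0.47], "turn": [-0.03, 0.024, -0.133]}, {"grip": -1, "offset": [-1.56, 0.12, -0.5], "turn": [-0.03, 0.024, -0.133]}, {"grip": -1, "offset": [-1.55, -0.07, -0.54], "turn": [-0.03, 0.024, -0.133]}, {"grip": -1, "offset": [-1.51, -0.26, -0.58], "turn": [-0.03, 0.024, -0.133]}, {"grip": -1, "offset": [-1.45, -0.44, -0.62], "turn": [-0.03, 0.024, -0.133]}, {"grip": -1, "offset": [-1.37, -0.61, -0.67], "turn": [-0.03, 0.024, -0.133]}, {"grip": -1, "offset": [-1.26, -0.76, -0.73], "turn": [-0.03, 0.024, -0.133]}]}}

```text
t: 0.95
position: [0.4264, -0.0424, 0.2388]
tcp_rot: [2.846, -0.031, 1.119]
contact_force: [-0.8, 0.3, 0.5]
gripper_width: 0.094
```

Run:
```python
from h import *
plan(pt(.4388,-.148,.138),ori(.70),7)
```

```text
7 rows
  [-2.82, 0.41, 1.54] [-0.057, 0.012, -0.031]
  [-2.85, 0.23, 1.53] [-0.057, 0.012, -0.031]
  [-2.87, 0.06, 1.5] [-0.057, 0.012, -0.031]
  [-2.89, -0.11, 1.47] [-0.057, 0.012, -0.031]
  [-2.9, -0.28, 1.42] [-0.057, 0.012, -0.031]
  [-2.9, -0.45, 1.37] [-0.057, 0.012, -0.031]
  [-2.9, -0.62, 1.3] [-0.057, 0.012, -0.031]
```

Call:
{"api": "move_arm", "payload": {"commands": [{"grip": -1, "offset": [-2.82, 0.41, 1.54], "turn": [-0.057, 0.012, -0.031]}, {"grip": -1, "offset": [-2.85, 0.23, 1.53], "turn": [-0.057, 0.012, -0.031]}, {"grip": -1, "offset": [-2.87, 0.06, 1.5], "turn": [-0.057, 0.012, -0.031]}, {"grip": -1, "offset": [-2.89, -0.11, 1.47], "turn": [-0.057, 0.012, -0.031]}, {"grip": -1, "offset": [-2.9, -0.28, 1.42], "turn": [-0.057, 0.012, -0.031]}, {"grip": -1, "offset": [-2.9, -0.45, 1.37], "turn": [-0.057, 0.012, -0.031]}, {"grip": -1, "offset": [-2.9, -0.62, 1.3], "turn": [-0.057, 0.012, -0.031]}, {"grip": -1, "offset": [0, 0, 0], "turn": [0, 0, 0]}]}}

```text
t: 1.75
position: [0.404, -0.2167, 0.157]
tcp_rot: [2.484, -0.01, 1.315]
contact_force: [-0.9, 1.2, 0.2]
gripper_width: 0.0937
```

```bash
cat > tab.py <<'E'
from h import *
def tab(n="wrist",pic=None):
    im=arm.get_image(n); W=cloud(im)
    if pic: save(im,pic)
    hsv=cv2.cvtColor(im["pixels"],cv2.COLOR_RGB2HSV);H,S,V=[hsv[...,i].astype(int) for i in range(3)]
    x,y,z=W[...,0],W[...,1],W[...,2]
    red=((H<8)|(H>172))&(S>130)&(y<-.12)&(y>-.45)&(z>.02)&(x<.6)&(x>.3)
    P=W[red];v,u=np.nonzero(red)
    if len(P): print(n,"tab",len(P),u.min(),u.max(),v.min(),v.max(),"XYz 5/50/95",np.percentile(np.stack([P@X,P@Y,P[:,2]],1),[5,50,95],axis=0).round(4).tolist())
    return im,W
E
python3 - <<'E'
from tab import *
tab("wrist","w2.png")
p,r,o=cur();print(p@X,p@Y,p[2]);plan(pt(.5159,-.148,.0462),ori(.70),6)
E
```

```text
wrist tab 682 135 520 197 466 XYz 5/50/95 [[0.3443, -0.1572, 0.0563], [0.4958, -0.1458, 0.0592], [0.5108, -0.1254, 0.2461]]
0.44234980998619794 -0.11956229226582758 0.15747326267507933
6 rows
  [-0.46, -0.15, 2.22] [-0.007, 0.002, -0.003]
  [-0.46, -0.17, 2.22] [-0.007, 0.002, -0.003]
  [-0.46, -0.19, 2.22] [-0.007, 0.002, -0.003]
  [-0.46, -0.21, 2.22] [-0.007, 0.002, -0.003]
  [-0.47, -0.22, 2.21] [-0.007, 0.002, -0.003]
  [-0.47, -0.24, 2.21] [-0.007, 0.002, -0.003]
```

View pics/w2.png

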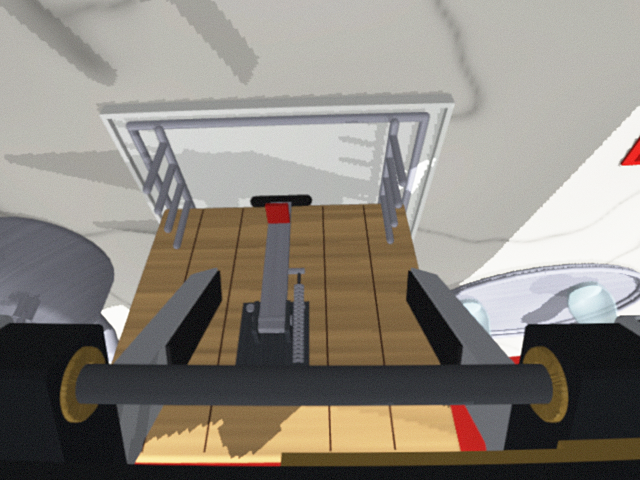

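The wrist view shows the leg from behind, with the red tab at (277, 213) and the foot at (281, 201). The spring is beside the leg and the jaws straddle it. I'll refine the tab position and the panel's yaw.

Run:
```python
from tab import *
im,W=tab()
hsv=cv2.cvtColor(im["pixels"],cv2.COLOR_RGB2HSV);H,S=hsv[...,0].astype(int),hsv[...,1].astype(int)
red=((H<8)|(H>172))&(S>130); red[:, :255]=0;red[:,300:]=0;red[:195]=0;red[230:]=0
P=W[red];Q=np.stack([P@X,P@Y,P[:,2]],1);print(red.sum(),np.percentile(Q,[2,25,50,75,98],axis=0).round(4).tolist())
v,u=np.nonzero(red);print("px",u.min(),u.max(),v.min(),v.max())
c=np.zeros_like(red);c[222:325,200:255]=1;c[222:325,330:400]=1
w=c&(H>8)&(H<24)&(S>60);P=W[w];P=P[np.isfinite(P[:,0])];q=P-P.mean(0);n=np.linalg.svd(q,full_matrices=False)[2][2];n*=np.sign(n[0]);m=P.mean(0)
print("normal",n.round(4),"yaw",np.degrees(np.arctan2(n[1],n[0])).round(2),"lean",np.degrees(np.arcsin(n[2])).round(2),"mean X,Y,z",m@X,m@Y,m[2])
for row in (215,240):
  ww=np.nonzero((H[row]>8)&(H[row]<24)&(S[row]>60))[0]; print(row,W[row,ww.min()+1]@Y,W[row,ww.max()-1]@Y)
# foot
V=hsv[...,2];f=(V<40);f[:194]=0;f[208:]=0;f[:,:240]=0;f[:,320:]=0;P=W[f];print("foot",np.nanpercentile(np.stack([P@X,P@Y,P[:,2]],1),[5,50,95],axis=0).round(4).tolist())
```

```text
wrist tab 671 84 520 202 474 XYz 5/50/95 [[0.3445, -0.1572, 0.0564], [0.4961, -0.1457, 0.0591], [0.5111, -0.1261, 0.2467]]
471 [[nan, nan, nan], [nan, nan, nan], [nan, nan, nan], [nan, nan, nan], [nan, nan, nan]]
px 264 288 202 222
normal [ 0.9634 -0.2378  0.1239] yaw -13.86 lean 7.12 mean X,Y,z 0.5269279803787895 -0.1223171383292579 0.09506019789587346
215 -0.2564802172840832 -0.04162775648595776
240 -0.25658340229543636 -0.042355335946035896
foot [[0.5126, -0.1716, 0.0294], [0.514, -0.147, 0.0328], [0.5182, -0.1258, 0.035]]
```

Call:
{"api": "move_arm", "payload": {"commands": [{"grip": -1, "offset": [-0.46, -0.15, 2.0], "turn": [-0.007, 0.002, -0.003]}, {"grip": -1, "offset": [-0.46, -0.17, 2.0], "turn": [-0.007, 0.002, -0.003]}, {"grip": -1, "offset": [-0.46, -0.19, 2.0], "turn": [-0.007, 0.002, -0.003]}, {"grip": -1, "offset": [-0.46, -0.2, 2.0], "turn": [-0.007, 0.002, -0.003]}, {"grip": -1, "offset": [-0.46, -0.2, 2.0], "turn": [-0.007, 0.002, -0.003]}, {"grip": -1, "offset": [0, 0, 0], "turn": [0, 0, 0]}]}}

```text
t: 2.45
position: [0.4737, -0.2249, 0.1041]
tcp_rot: [2.5, 0.042, 1.34]
contact_force: [-0.1, 0.3, -1.0]
gripper_width: 0.094
```

Run:
```python
from h import *
p,r,o=cur();print(p@X,p@Y,p[2]);plan(pt(.5159,-.1485,.0462),ori(.70),4)
```

```text
0.5121805842208245 -0.11252541439996364 0.10414428707591436
4 rows
  [-0.84, -0.81, 1.25] [-0.015, 0.009, 0.006]
  [-0.85, -0.82, 1.23] [-0.015, 0.009, 0.006]
  [-0.87, -0.84, 1.21] [-0.015, 0.009, 0.006]
  [-0.88, -0.85, 1.19] [-0.015, 0.009, 0.006]
```

Run:
```python
from tab import *
p,r,o=cur();print({k:np.round(v,3) for k,v in o.items()})
tab("wrist","w3.png")
```

```text
{'t': np.float64(2.45), 'joints': array([-0.613,  0.117,  2.161,  0.674,  0.312, -2.555]), 'dq': array([ 0.016, -0.045,  0.013, -0.04 ,  0.033, -0.001]), 'effort': array([  0.081, -32.209, -28.479,   0.619,  -1.588,  -0.885]), 'position': array([ 0.474, -0.225,  0.104]), 'tcp_rot': array([2.5  , 0.042, 1.34 ]), 'contact_force': array([-0.144,  0.348, -1.038]), 'ft_torque': array([ 0.142,  0.228, -0.009]), 'gripper_width': np.float64(0.094)}
wrist tab 973 232 480 185 449 XYz 5/50/95 [[0.4929, -0.1574, 0.0555], [0.5009, -0.1492, 0.0588], [0.5118, -0.1409, 0.0599]]
```

View pics/w3.png

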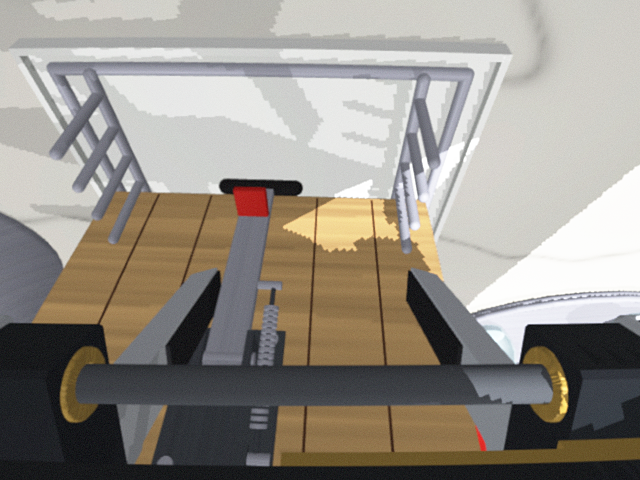

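The wrist view shows the tab at (251, 201) with the jaws off to one side. The cause is joint 6 stopped at its limit (−2.555), so I'm backing off and using the half-turned grasp instead.

Call:
{"api": "move_arm", "payload": {"commands": [{"grip": -1, "offset": [0, 0, -3], "turn": [0, 0, 0.08]}, {"grip": -1, "offset": [0, 0, -4], "turn": [0, 0, 0.12]}, {"grip": -1, "offset": [0, 0, -4], "turn": [0, 0, 0.14]}, {"grip": -1, "offset": [0, 0, -1], "turn": [0, 0, 0.14]}, {"grip": -1, "offset": [0, 0, 0], "turn": [0, 0, 0.14]}, {"grip": -1, "offset": [0, 0, 0], "turn": [0, 0, 0.14]}, {"grip": -1, "offset": [0, 0, 0], "turn": [0, 0, 0.14]}, {"grip": -1, "offset": [0, 0, 0], "turn": [0, 0, 0.14]}]}}

```text
t: 3.3
position: [0.3975, -0.1993, 0.2105]
tcp_rot: [2.737, -0.518, 0.418]
contact_force: [-0.2, 0.1, -0.0]
gripper_width: 0.0941
```

```bash
sed -i 's/xt=y if jaw=="y" else/xt=y if jaw=="y" else -y if jaw=="-y" else/' h.py
python3 - <<'E'
from h import *
p,r,o=cur();print(p@X,p@Y,p[2],o["joints"].round(3));plan(pt(.425,-.1485,.18),ori(.65,jaw="-y"),16)
E
```

```text
0.43212646086379225 -0.10482402274807472 0.21047112712062704 [-0.691 -0.283  2.228  0.407  0.628 -1.262]
16 rows
  [-0.27, 0.15, 0.14] [0.003, -0.001, 0.133]
  [-0.25, 0.18, 0.14] [0.003, -0.001, 0.133]
  [-0.22, 0.22, 0.14] [0.003, -0.001, 0.133]
  [-0.19, 0.24, 0.14] [0.003, -0.001, 0.133]
  [-0.15, 0.27, 0.13] [0.003, -0.001, 0.133]
  [-0.12, 0.28, 0.13] [0.003, -0.001, 0.133]
  [-0.08, 0.3, 0.13] [0.003, -0.001, 0.133]
  [-0.04, 0.31, 0.13] [0.003, -0.001, 0.133]
  [0.0, 0.31, 0.13] [0.003, -0.001, 0.133]
  [0.04, 0.31, 0.13] [0.003, -0.001, 0.133]
  [0.08, 0.3, 0.13] [0.003, -0.001, 0.133]
  [0.12, 0.28, 0.13] [0.003, -0.001, 0.133]
  [0.16, 0.27, 0.13] [0.003, -0.001, 0.133]
  [0.19, 0.24, 0.13] [0.003, -0.001, 0.133]
  [0.22, 0.22, 0.13] [0.003, -0.001, 0.133]
  [0.25, 0.19, 0.13] [0.003, -0.001, 0.133]
```

Call:
{"api": "move_arm", "payload": {"commands": [{"grip": -1, "offset": [-0.27, 0.15, 0.1], "turn": [0, 0, 0.14]}, {"grip": -1, "offset": [-0.25, 0.2, 0.1], "turn": [0, 0, 0.14]}, {"grip": -1, "offset": [-0.22, 0.2, 0.1], "turn": [0, 0, 0.14]}, {"grip": -1, "offset": [-0.19, 0.25, 0.1], "turn": [0, 0, 0.14]}, {"grip": -1, "offset": [-0.15, 0.3, 0.1], "turn": [0, 0, 0.14]}, {"grip": -1, "offset": [-0.1, 0.3, 0.1], "turn": [0, 0, 0.14]}, {"grip": -1, "offset": [-0.1, 0.3, 0.1], "turn": [0, 0, 0.14]}, {"grip": -1, "offset": [0, 0.3, 0.1], "turn": [0, 0, 0.14]}]}}

```text
t: 4.1
position: [0.3824, -0.2157, 0.2033]
tcp_rot: [-2.778, -0.552, -0.928]
contact_force: [0.0, -0.2, 0.0]
gripper_width: 0.0934
```

Call:
{"api": "move_arm", "payload": {"commands": [{"grip": -1, "offset": [0, 0.3, 0.1], "turn": [0, 0, 0.14]}, {"grip": -1, "offset": [0.04, 0.3, 0.1], "turn": [0, 0, 0.14]}, {"grip": -1, "offset": [0.1, 0.3, 0.1], "turn": [0, 0, 0.14]}, {"grip": -1, "offset": [0.1, 0.3, 0.1], "turn": [0, 0, 0.14]}, {"grip": -1, "offset": [0.15, 0.3, 0.1], "turn": [0, 0, 0.14]}, {"grip": -1, "offset": [0, 0, 0], "turn": [0, 0, 0]}]}}

```text
t: 4.7
position: [0.3717, -0.2244, 0.1982]
tcp_rot: [-2.517, -0.205, -1.598]
contact_force: [0.6, 0.4, -0.7]
gripper_width: 0.094
```

Run:
```python
from h import *
p,r,o=cur();print(p@X,p@Y,p[2],o["joints"].round(3))
T=ori(.68,jaw="-y");zt=T.as_matrix()[:,2]
g=pt(.5159,-.1485,.0462)
a=plan(g-.05*zt,T,7);plan(g,T,4,*a)
```

```text
0.4126447838904392 -0.13501432090005308 0.1981555985581571 [-0.817 -0.286  2.265  0.522  0.642  0.376]
7 rows
  [0.05, 0.19, 1.91] [0.005, -0.006, 0.04]
  [0.07, 0.19, 1.91] [0.005, -0.006, 0.04]
  [0.09, 0.2, 1.91] [0.005, -0.006, 0.04]
  [0.11, 0.2, 1.91] [0.005, -0.006, 0.04]
  [0.13, 0.21, 1.91] [0.005, -0.006, 0.04]
  [0.15, 0.21, 1.91] [0.005, -0.006, 0.04]
  [0.17, 0.22, 1.9] [0.005, -0.006, 0.04]
4 rows
  [0.0, 0.0, 1.25] [0.0, 0.0, 0.0]
  [0.0, 0.0, 1.25] [0.0, 0.0, 0.0]
  [0.0, 0.0, 1.25] [0.0, 0.0, 0.0]
  [-0.0, 0.0, 1.25] [0.0, 0.0, 0.0]
```

Call:
{"api": "move_arm", "payload": {"commands": [{"grip": -1, "offset": [0.05, 0.2, 1.9], "turn": [0.005, -0.006, 0.045]}, {"grip": -1, "offset": [0.07, 0.2, 1.9], "turn": [0.005, -0.006, 0.045]}, {"grip": -1, "offset": [0.1, 0.2, 1.9], "turn": [0.005, -0.006, 0.045]}, {"grip": -1, "offset": [0.12, 0.2, 1.9], "turn": [0.005, -0.006, 0.045]}, {"grip": -1, "offset": [0.14, 0.2, 1.9], "turn": [0.005, -0.006, 0.045]}, {"grip": -1, "offset": [0.16, 0.2, 1.9], "turn": [0.005, -0.006, 0.045]}, {"grip": -1, "offset": [0.18, 0.2, 1.9], "turn": [0.005, -0.006, 0.04]}, {"grip": -1, "offset": [0, 0, 0], "turn": [0, 0, 0]}]}}

```text
t: 5.5
position: [0.4412, -0.2525, 0.0891]
tcp_rot: [-2.453, -0.014, -1.781]
contact_force: [0.4, -0.7, -1.2]
gripper_width: 0.0938
```

Run:
```python
from h import *
p,r,o=cur();print(p@X,p@Y,p[2],o["joints"].round(3))
T=ori(.68,jaw="-y");zt=T.as_matrix()[:,2]
g=pt(.5159,-.1485,.0462)
plan(g-.025*zt,T,4);plan(g,T,5)
```

```text
0.4867012205857409 -0.1467839035917806 0.08905399772291868 [-0.769  0.132  2.218  1.102  0.377  0.042]
4 rows
  [0.04, 0.11, 0.67] [-0.002, -0.0, 0.005]
  [0.04, 0.11, 0.67] [-0.002, -0.0, 0.005]
  [0.04, 0.11, 0.67] [-0.002, -0.0, 0.005]
  [0.04, 0.11, 0.67] [-0.002, -0.0, 0.005]
5 rows
  [0.03, 0.09, 1.03] [-0.002, -0.0, 0.004]
  [0.03, 0.09, 1.03] [-0.002, -0.0, 0.004]
  [0.03, 0.09, 1.03] [-0.002, -0.0, 0.004]
  [0.03, 0.09, 1.03] [-0.002, -0.0, 0.004]
  [0.03, 0.09, 1.03] [-0.002, -0.0, 0.004]
```

Call:
{"api": "move_arm", "payload": {"commands": [{"grip": -1, "offset": [0.03, 0.09, 1.0], "turn": [-0.002, 0, 0.004]}, {"grip": -1, "offset": [0.03, 0.09, 1.0], "turn": [-0.002, 0, 0.004]}, {"grip": -1, "offset": [0.03, 0.09, 1.0], "turn": [-0.002, 0, 0.004]}, {"grip": -1, "offset": [0.03, 0.09, 1.0], "turn": [-0.002, 0, 0.004]}, {"grip": -1, "offset": [0.03, 0.09, 1.0], "turn": [-0.002, 0, 0.004]}, {"grip": -1, "offset": [0, 0, 0], "turn": [0, 0, 0]}]}}

```text
t: 6.1
position: [0.47, -0.2584, 0.0546]
tcp_rot: [-2.456, -0.024, -1.765]
contact_force: [-0.5, -0.3, -0.3]
gripper_width: 0.0941
```

Run:
```python
from tab import *
p,r,o=cur();print(p@X,p@Y,p[2],o["joints"].round(3),o["contact_force"])
T=ori(.68,jaw="-y")
plan(pt(.5159,-.1485,.0462),T,2)
im,W=tab("wrist","w4.png")
a=arm.get_image("side");save(a,"d4.png",(270,120,430,260),4)
```

```text
0.5160619108950889 -0.14608385358841333 0.05460407108263737 [-0.727  0.268  2.164  1.307  0.323 -0.164] [-0.46125049 -0.3014143  -0.28103996]
2 rows
  [0.11, 0.28, 0.32] [-0.003, 0.001, 0.02]
  [0.12, 0.27, 0.32] [-0.003, 0.001, 0.02]
wrist tab 1724 4 637 0 332 XYz 5/50/95 [[0.4942, -0.1608, 0.0578], [0.5043, -0.1491, 0.0593], [0.5219, -0.1136, 0.1784]]
```

View pics/d4.png

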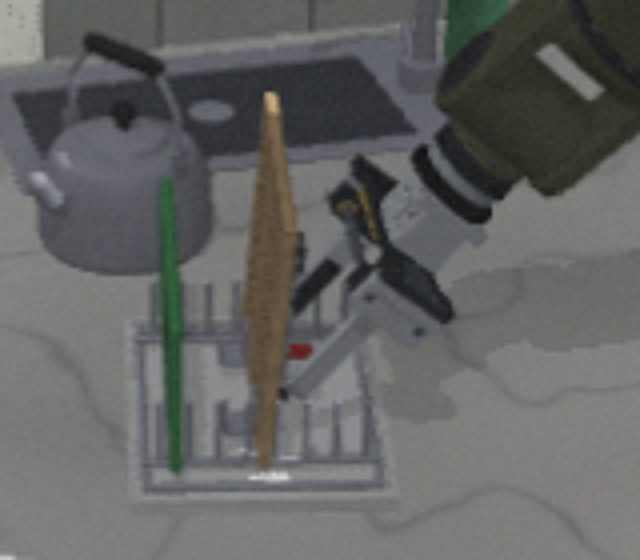

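The side crop shows the tool tilted, with its fingers reaching both sides of the red tab at crop (300, 352). There's no contact. I'll make the final small shift and then pinch.

Call:
{"api": "move_arm", "payload": {"commands": [{"grip": -1, "offset": [0.12, 0.3, 0.32], "turn": [0, 0, 0.02]}, {"grip": -1, "offset": [0.12, 0.28, 0.3], "turn": [0, 0, 0.015]}, {"grip": 1, "offset": [0, 0, 0], "turn": [0, 0, 0]}, {"grip": 1, "offset": [0, 0, 0], "turn": [0, 0, 0]}, {"grip": 1, "offset": [0, 0, 0], "turn": [0, 0, 0]}, {"grip": 1, "offset": [0, 0, 0], "turn": [0, 0, 0]}, {"grip": 1, "offset": [0, 0, 0], "turn": [0, 0, 0]}, {"grip": 1, "offset": [0, 0, 0], "turn": [0, 0, 0]}], "squeeze": 20}}

```text
t: 7.0
position: [0.4684, -0.2612, 0.0483]
tcp_rot: [-2.452, -0.002, -1.793]
contact_force: [1.0, -0.2, 0.0]
gripper_width: 0.0496
```

Run:
```python
from h import *
p,r,o=cur();print(p@X,p@Y,p[2],o["joints"].round(3),o["contact_force"],o["gripper_width"])
# arc about hinge; rotation of tool half the leg angle
hx,hz=.508,.1449
m=r.as_matrix();g=p-.0188*m[:,2]
dx,dz=g@X-hx,g[2]-hz; print("r",np.hypot(dx,dz))
tilt0=np.arctan2(m[:,2]@X,-m[2,2]);print("tilt",tilt0)
p0,r0=p,r
for k in range(1,9):
    a=k*.085*1.0; tl=tilt0-.5*a
    # leg opens: (0,-1)->(-sin,-cos)
    nx=dx*np.cos(a)+dz*np.sin(a); nz=-dx*np.sin(a)+dz*np.cos(a)
    T=ori(tl,jaw="-y"); T=R.from_rotvec(np.cross(X,[0,0,1])*0)*T
    gp=pt(hx+nx,p@Y,hz+nz); t=gp+.0188*T.as_matrix()[:,2]
    d=r0.inv().apply(t-p0)*100; w=(r0.inv()*T).as_rotvec()
    print(k,d.round(2).tolist(),w.round(3).tolist()); p0,r0=t,T
```

```text
0.5151121747964851 -0.1491273826314899 0.04826961548930452 [-0.736  0.285  2.167  1.371  0.323 -0.202] [ 1.04237964 -0.18511968  0.04124742] 0.04960195459786862
r 0.08226698793244751
tilt 0.6894263867208791
1 [-0.0, 0.57, -0.5] [-0.043, 0.001, 0.005]
2 [-0.0, 0.55, -0.52] [-0.042, 0.0, 0.0]
3 [0.0, 0.53, -0.54] [-0.043, -0.0, -0.0]
4 [-0.0, 0.5, -0.56] [-0.042, 0.0, 0.0]
5 [0.0, 0.48, -0.57] [-0.043, -0.0, -0.0]
6 [-0.0, 0.46, -0.59] [-0.042, 0.0, -0.0]
7 [0.0, 0.43, -0.61] [-0.042, 0.0, 0.0]
8 [0.0, 0.4, -0.62] [-0.043, -0.0, -0.0]
```

Call:
{"api": "move_arm", "payload": {"commands": [{"grip": 1, "offset": [0, 0, 0], "turn": [0, 0, 0]}, {"grip": 1, "offset": [0, 0, 0], "turn": [0, 0, 0]}, {"grip": 1, "offset": [0, 0, 0], "turn": [0, 0, 0]}, {"grip": 1, "offset": [0, 0, 0], "turn": [0, 0, 0]}, {"grip": 1, "offset": [0, 0, 0], "turn": [0, 0, 0]}, {"grip": 1, "offset": [0, 0, 0], "turn": [0, 0, 0]}]}}

```text
t: 7.6
position: [0.4685, -0.2611, 0.0483]
tcp_rot: [-2.452, -0.002, -1.792]
contact_force: [0.4, 0.1, -0.7]
gripper_width: 0.0173
```

Call:
{"api": "move_arm", "payload": {"commands": [{"grip": 1, "offset": [0, 0, 0], "turn": [0, 0, 0]}, {"grip": 1, "offset": [0, 0.57, -0.5], "turn": [-0.043, 0, 0]}, {"grip": 1, "offset": [0, 0.55, -0.52], "turn": [-0.042, 0, 0]}, {"grip": 1, "offset": [0, 0.53, -0.54], "turn": [-0.043, 0, 0]}]}}

```text
t: 8.0
position: [0.445, -0.2558, 0.0494]
tcp_rot: [-2.586, -0.002, -1.794]
contact_force: [0.7, 1.6, -3.6]
gripper_width: 0.0174
```

```bash
cat > arc.py <<'E'
from h import *
p,r,o=cur();m=r.as_matrix();g=p-.0188*m[:,2];hx,hz=.508,.1449
dx,dz=g@X-hx,g[2]-hz;tl=np.arctan2(m[:,2]@X,-m[2,2])
print("X,Y,z",(p@X).round(4),(p@Y).round(4),p[2].round(4),"F",o["contact_force"].round(2),"w",o["gripper_width"],"r",np.hypot(dx,dz).round(4),"ang",np.arctan2(-dx,-dz).round(3),"tilt",tl.round(3),o["joints"].round(2))
E
python3 arc.py
```

```text
X,Y,z 0.4912 -0.1491 0.0494 F [ 0.66  1.57 -3.56] w 0.01744672155243845 r 0.0839 ang 0.324 tilt 0.555 [-0.73  0.24  2.15  0.8   0.36  0.36]
```

Call:
{"api": "move_arm", "payload": {"commands": [{"grip": 1, "offset": [0, 0.5, -0.56], "turn": [-0.042, 0, 0]}, {"grip": 1, "offset": [0, 0.48, -0.57], "turn": [-0.043, 0, 0]}, {"grip": 1, "offset": [0, 0.46, -0.59], "turn": [-0.042, 0, 0]}, {"grip": 1, "offset": [0, 0.43, -0.61], "turn": [-0.042, 0, 0]}, {"grip": 1, "offset": [0, 0, 0], "turn": [0, 0, 0]}]}}

```text
t: 8.5
position: [0.415, -0.2489, 0.06]
tcp_rot: [-2.769, -0.002, -1.795]
contact_force: [-1.6, -1.7, -0.3]
gripper_width: 0.0182
```

```bash
python3 arc.py
python3 - <<'E'
from h import *
a=arm.get_image("side");save(a,"d5.png",(270,120,430,260),4)
E
```

```text
X,Y,z 0.4604 -0.1492 0.06 F [-1.59 -1.66 -0.34] w 0.018177181326981463 r 0.0866 ang 0.679 tilt 0.373 [-0.71  0.19  2.1   0.33  0.54  0.82]
```

View pics/d5.png

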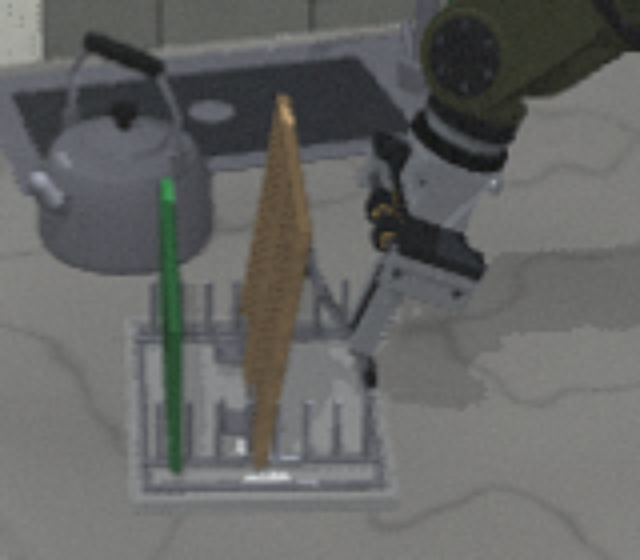

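The side crop shows the leg swung well out, with its foot at crop (370, 372) and the fingers still on the tab. The stand is leaning back within its slot. The leg is past centre, so I'll release it and back off along the tool axis.

Call:
{"api": "move_arm", "payload": {"commands": [{"grip": -1, "offset": [0, 0, 0], "turn": [0, 0, 0]}, {"grip": -1, "offset": [0, 0, 0], "turn": [0, 0, 0]}, {"grip": -1, "offset": [0, 0, 0], "turn": [0, 0, 0]}, {"grip": -1, "offset": [0, 0, 0], "turn": [0, 0, 0]}, {"grip": -1, "offset": [0, 0, 0], "turn": [0, 0, 0]}, {"grip": -1, "offset": [0, 0, 0], "turn": [0, 0, 0]}, {"grip": -1, "offset": [0, 0, 0], "turn": [0, 0, 0]}, {"grip": -1, "offset": [0, 0, 0], "turn": [0, 0, 0]}]}}

```text
t: 9.35
position: [0.4156, -0.2489, 0.059]
tcp_rot: [-2.764, -0.001, -1.795]
contact_force: [-0.6, 0.2, -1.0]
gripper_width: 0.0782
```

Call:
{"api": "move_arm", "payload": {"commands": [{"grip": -1, "offset": [0, 0, -1], "turn": [0, 0, 0]}, {"grip": -1, "offset": [0, 0, -2], "turn": [0, 0, 0]}, {"grip": -1, "offset": [0, 0, -3.5], "turn": [0, 0, 0]}, {"grip": -1, "offset": [0, 0, -4], "turn": [0, 0, 0]}, {"grip": -1, "offset": [0, 0, -4], "turn": [0, 0, 0]}, {"grip": -1, "offset": [0, 0, -4], "turn": [0, 0, 0]}, {"grip": -1, "offset": [0, 0, 0], "turn": [0, 0, 0]}]}}

```text
t: 10.05
position: [0.3445, -0.2319, 0.2404]
tcp_rot: [-2.766, -0.004, -1.796]
contact_force: [-0.1, 0.5, -0.9]
gripper_width: 0.0939
```

```bash
cat > st.py <<'E'
from h import *
def stand(pic=None):
    a=arm.get_image("scene");W=cloud(a)
    hsv=cv2.cvtColor(a["pixels"],cv2.COLOR_RGB2HSV);H,S=hsv[...,0].astype(int),hsv[...,1].astype(int)
    x,y,z=W[...,0],W[...,1],W[...,2]
    w=(H>8)&(H<24)&(S>80)&(x>.4)&(x<.58)&(z>.05)&(z<.26)&(y<-.1)&(y>-.45)
    k,l,s,_=cv2.connectedComponentsWithStats(w.astype(np.uint8));w=l==1+np.argmax(s[1:,4])
    P=W[w];yy=P@Y;c=np.stack([P[:,2],yy,np.ones(len(P))],1)
    k=np.linalg.lstsq(c,P@X,rcond=None)[0]
    print("front X = %.4f*z + %.4f*Y + %.4f"%tuple(k),"lean deg",np.degrees(np.arctan(-k[0])).round(2),"dyaw",np.degrees(np.arctan(-k[1])).round(2),"Yrange",np.percentile(yy,[.3,99.7]).round(4),"ztop",np.percentile(P[:,2],99.5).round(4))
    print("front X at Y=-.149: z=.21",(k@[.21,-.149,1]).round(4),"z=.12",(k@[.12,-.149,1]).round(4))
    return k
E
python3 - <<'E'
from st import *
p,r,o=cur();print(p@X,p@Y,p[2],o["joints"].round(2),o["contact_force"])
stand()
s=arm.get_image("side");save(s,"d6.png",(270,120,430,260),4)
E
```

```text
0.3878604668266255 -0.14845944425305738 0.2404114526778712 [-0.81 -0.25  2.05  0.23  1.04  0.89] [-0.07773479  0.53064894 -0.94409375]
front X = -0.1290*z + 0.0018*Y + 0.5468 lean deg 7.35 dyaw -0.1 Yrange [-0.2572 -0.042 ] ztop 0.2257
front X at Y=-.149: z=.21 0.5194 z=.12 0.531
```

View pics/d6.png

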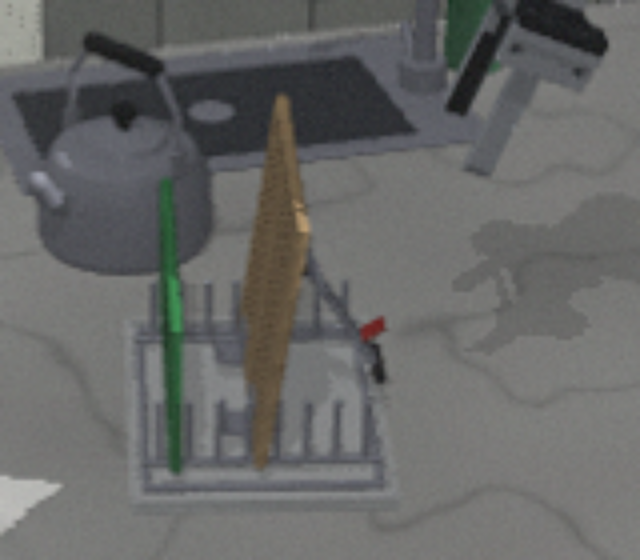

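The side crop shows the leg standing open on its own, with the red tab at crop (373, 328), the foot at (378, 362) and the gripper clear. I'll check the leg angle in numbers and plan the top grasp.

Run:
```python
from tab import *
im=arm.get_image("wrist");W=cloud(im)
hsv=cv2.cvtColor(im["pixels"],cv2.COLOR_RGB2HSV);H,S=hsv[...,0].astype(int),hsv[...,1].astype(int)
red=((H<8)|(H>172))&(S>130);xx,yy,z=W@X,W@Y,W[...,2]
red&=(xx>.38)&(xx<.54)&(np.abs(yy+.149)<.04)&(z>.03)&(z<.15)
P=W[red];print(len(P),np.percentile(np.stack([P@X,P@Y,P[:,2]],1),[5,50,95],axis=0).round(4).tolist())
l=.128;a=l+.698
for d in (3,8,18): print("expect tab open",.5042-.087*np.sin(a)-.001*d*np.cos(a),.143-.087*np.cos(a)+.001*d*np.sin(a))
T=ori(.128,jaw="x")
b=plan(pt(.45,-.149,.33),T,12);
b=plan(pt(.508,-.149,.28),T,3,*b)
plan(pt(.517,-.149,.1934),T,3,*b)
```

```text
350 [[0.4391, -0.1566, 0.0517], [0.4464, -0.1483, 0.0797], [0.4552, -0.1408, 0.0837]]
expect tab open 0.4382018742151466 0.08623515706983173
expect tab open 0.4348127638217188 0.08991128692895797
expect tab open 0.42803454303486316 0.09726354664721046
12 rows
  [0.01, -0.77, -0.55] [-0.016, -0.016, -0.13]
  [0.1, -0.75, -0.57] [-0.016, -0.016, -0.13]
  [0.19, -0.73, -0.58] [-0.016, -0.016, -0.13]
  [0.27, -0.69, -0.59] [-0.016, -0.016, -0.13]
  [0.35, -0.64, -0.61] [-0.016, -0.016, -0.13]
  [0.42, -0.58, -0.63] [-0.016, -0.016, -0.13]
  [0.48, -0.51, -0.64] [-0.016, -0.016, -0.13]
  [0.53, -0.43, -0.66] [-0.016, -0.016, -0.13]
  [0.57, -0.35, -0.67] [-0.016, -0.016, -0.13]
  [0.6, -0.26, -0.69] [-0.016, -0.016, -0.13]
  [0.62, -0.17, -0.7] [-0.016, -0.016, -0.13]
  [0.62, -0.08, -0.71] [-0.016, -0.016, -0.13]
3 rows
  [1.7, 0.0, 1.9] [0.0, 0.0, 0.0]
  [1.7, 0.0, 1.9] [0.0, 0.0, 0.0]
  [1.7, 0.0, 1.9] [0.0, 0.0, 0.0]
3 rows
  [-0.07, -0.0, 2.9] [0.0, 0.0, 0.0]
  [-0.07, -0.0, 2.9] [0.0, 0.0, 0.0]
  [-0.07, 0.0, 2.9] [0.0, 0.0, 0.0]
```

Run:
```python
from tab import *
for n in("wrist","side"):
    im=arm.get_image(n);W=cloud(im)
    hsv=cv2.cvtColor(im["pixels"],cv2.COLOR_RGB2HSV);H,S,V=[hsv[...,i].astype(int) for i in range(3)]
    xx,yy,z=W@X,W@Y,W[...,2]
    box=(xx>.38)&(xx<.54)&(np.abs(yy+.149)<.04)&(z>.03)&(z<.15)
    red=((H<8)|(H>172))&(S>130)&box
    v,u=np.nonzero(red);print(n,"px",u.min(),u.max(),v.min(),v.max())
    for r in np.unique(v)[::3]:
        i=u[v==r];print(r,i.min(),i.max(),np.median(xx[r,i]).round(4),np.median(yy[r,i]).round(4),np.median(z[r,i]).round(4))
    if n=="wrist":save(im,"w6.png");Im=im
    np.save("now_"+n+".npy",im,allow_pickle=True)
```

```text
wrist px 306 326 208 226
208 308 324 0.4564 -0.1487 0.0739
211 307 324 0.4532 -0.1482 0.0758
214 307 324 0.4499 -0.1482 0.0785
217 307 324 0.4468 -0.1482 0.0801
220 307 324 0.4438 -0.1482 0.0819
223 306 326 0.4407 -0.1487 0.0837
226 306 325 0.4421 -0.1483 0.0515
side px 360 365 200 204
200 363 365 0.4412 -0.1499 0.0822
203 360 363 0.4502 -0.1399 0.0776
```

View pics/w6.png

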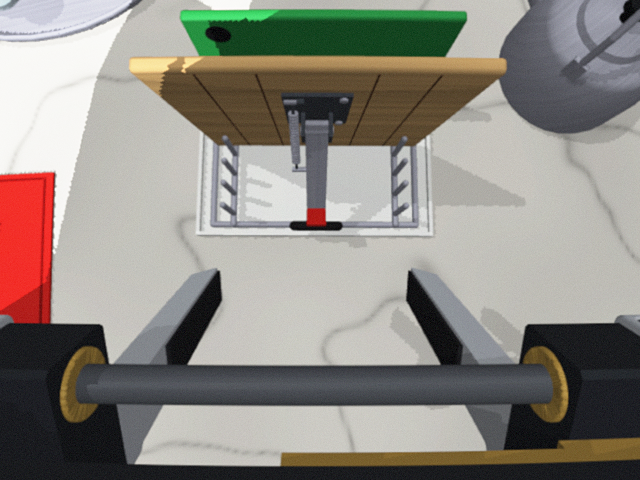

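The wrist view shows the leg extended, with the bar along u≈316 and v 125–225, the red tab at (316, 217) and the foot at (316, 226). The tab slope suggests the leg may not be at full stop, so I'll check the bar direction.

Run:
```python
from h import *
im=np.load("now_wrist.npy",allow_pickle=True).item();W=cloud(im)
xx,yy,z=W@X,W@Y,W[...,2]
B=[]
for v in range(124,224,6):
    s=slice(312,321);B.append([np.nanmedian(xx[v,s]),np.nanmedian(z[v,s])]);print(v,np.round(B[-1],4))
B=np.array(B[2:14]);k=np.polyfit(B[:,1],B[:,0],1);print("bar angle from vertical",np.arctan(k[0]))
# panel back from wrist
c=np.zeros(z.shape,bool);c[75:140,215:275]=1;c[75:140,365:420]=1
hsv=cv2.cvtColor(im["pixels"],cv2.COLOR_RGB2HSV);c&=(hsv[...,0]>8)&(hsv[...,0]<24)&(hsv[...,1]>60)
k=np.linalg.lstsq(np.stack([z[c],yy[c],np.ones(c.sum())],1),xx[c],rcond=None)[0];print("panel back lean rad",np.arctan(-k[0]),k, "X at z=.143",k@[.143,-.149,1])
```

```text
124 [0.5074 0.1512]
130 [0.5044 0.1467]
136 [0.5012 0.1424]
142 [0.4983 0.1372]
148 [0.495  0.1322]
154 [0.4916 0.1274]
160 [0.4883 0.1219]
166 [0.4848 0.1163]
172 [0.4811 0.1108]
178 [0.4772 0.1055]
184 [0.4735 0.0988]
190 [0.4694 0.0931]
196 [0.4654 0.086 ]
202 [0.461  0.0797]
208 [0.4563 0.0741]
214 [0.4499 0.0784]
220 [0.4438 0.0818]
bar angle from vertical 0.5723485027887415
 ** On entry to DLASCL parameter number  4 had an illegal value
 ** On entry to DLASCL parameter number  4 had an illegal valueTraceback (most recent call last):
  File "<stdin>", line 11, in <module>
    x, resids, rank, s = _umath_linalg.lstsq(a, b, rcond,
                         ~~~~~~~~~~~~~~~~~~~^^^^^^^^^^^^^
                                             signature=signature)
                                             ^^^^^^^^^^^^^^^^^^^^
    raise LinAlgError("SVD did not converge in Linear Least Squares")
numpy.linalg.LinAlgError: SVD did not converge in Linear Least Squares
```

The bar is 0.572 rad from vertical. The panel leans back 0.128 rad, which for a leg on the back adds to this, so the joint is at about 0.70, its stop. The tab position agrees with that. Next is the top grasp.

Call:
{"api": "move_arm", "payload": {"commands": [{"grip": -1, "offset": [0, -0.75, -0.7], "turn": [-0.016, -0.016, -0.135]}, {"grip": -1, "offset": [0.1, -0.75, -0.7], "turn": [-0.016, -0.016, -0.135]}, {"grip": -1, "offset": [0.2, -0.73, -0.7], "turn": [-0.016, -0.016, -0.135]}, {"grip": -1, "offset": [0.27, -0.7, -0.7], "turn": [-0.016, -0.016, -0.135]}, {"grip": -1, "offset": [0.35, -0.64, -0.7], "turn": [-0.016, -0.016, -0.135]}, {"grip": -1, "offset": [0.42, -0.58, -0.7], "turn": [-0.016, -0.016, -0.135]}, {"grip": -1, "offset": [0.48, -0.5, -0.7], "turn": [-0.016, -0.016, -0.135]}, {"grip": -1, "offset": [0.53, -0.43, -0.7], "turn": [-0.016, -0.016, -0.135]}]}}

```text
t: 11.1
position: [0.3843, -0.2376, 0.2937]
tcp_rot: [-3.018, -0.132, -0.673]
contact_force: [0.2, -0.4, -0.5]
gripper_width: 0.0936
```

Run:
```python
from h import *
p,r,o=cur();print(p@X,p@Y,p[2],o["joints"].round(2))
T=ori(.128,jaw="x")
plan(pt(.508,-.149,.29),T,7)
```

```text
0.42794457131040653 -0.14509964961426353 0.2937128242283332 [-0.71 -0.07  1.74  0.13  1.35 -0.07]
7 rows
  [1.04, -0.42, 0.24] [-0.009, -0.004, -0.063]
  [1.07, -0.35, 0.24] [-0.009, -0.004, -0.063]
  [1.09, -0.29, 0.23] [-0.009, -0.004, -0.063]
  [1.1, -0.22, 0.22] [-0.009, -0.004, -0.063]
  [1.12, -0.15, 0.21] [-0.009, -0.004, -0.063]
  [1.12, -0.08, 0.21] [-0.009, -0.004, -0.063]
  [1.13, -0.01, 0.2] [-0.009, -0.004, -0.063]
```

Call:
{"api": "move_arm", "payload": {"commands": [{"grip": -1, "offset": [1.05, -0.42, 0.2], "turn": [-0.009, -0.004, -0.066]}, {"grip": -1, "offset": [1.07, -0.35, 0.2], "turn": [-0.009, -0.004, -0.066]}, {"grip": -1, "offset": [1.1, -0.3, 0.2], "turn": [-0.009, -0.004, -0.066]}, {"grip": -1, "offset": [1.1, -0.22, 0.2], "turn": [-0.009, -0.004, -0.066]}, {"grip": -1, "offset": [1.12, -0.15, 0.2], "turn": [-0.009, -0.004, -0.066]}, {"grip": -1, "offset": [1.13, -0.1, 0.2], "turn": [-0.009, -0.004, -0.066]}, {"grip": -1, "offset": [1.13, 0, 0.2], "turn": [-0.009, -0.004, -0.05]}, {"grip": -1, "offset": [0, 0, 0], "turn": [0, 0, 0]}]}}

```text
t: 11.9
position: [0.4671, -0.2569, 0.2779]
tcp_rot: [-3.139, -0.11, -0.195]
contact_force: [-0.2, -0.8, -0.2]
gripper_width: 0.094
```

Run:
```python
from st import *
p,r,o=cur();print(p@X,p@Y,p[2],o["joints"].round(2));stand()
T=ori(.128,jaw="x")
plan(pt(.517,-.149,.1934),T,6)
```

```text
0.5129578374870463 -0.14527035512277672 0.27786170780824393 [-0.59  0.15  1.54  0.05  1.35 -0.41]
front X = -0.1262*z + 0.0011*Y + 0.5461 lean deg 7.19 dyaw -0.07 Yrange [-0.2571 -0.0421] ztop 0.2262
front X at Y=-.149: z=.21 0.5194 z=.12 0.5308
6 rows
  [-0.08, 0.07, 1.41] [-0.001, 0.003, 0.005]
  [-0.08, 0.07, 1.41] [-0.001, 0.003, 0.005]
  [-0.09, 0.07, 1.41] [-0.001, 0.003, 0.005]
  [-0.09, 0.07, 1.41] [-0.001, 0.003, 0.005]
  [-0.09, 0.06, 1.41] [-0.001, 0.003, 0.005]
  [-0.1, 0.06, 1.41] [-0.001, 0.003, 0.005]
```

Call:
{"api": "move_arm", "payload": {"commands": [{"grip": -1, "offset": [-0.08, 0.07, 1.4], "turn": [0, 0.003, 0.005]}, {"grip": -1, "offset": [-0.08, 0.07, 1.4], "turn": [0, 0.003, 0.005]}, {"grip": -1, "offset": [-0.09, 0.07, 1.4], "turn": [0, 0.003, 0.005]}, {"grip": -1, "offset": [-0.09, 0.07, 1.4], "turn": [0, 0.003, 0.005]}, {"grip": -1, "offset": [-0.09, 0.06, 1.4], "turn": [0, 0.003, 0.005]}, {"grip": -1, "offset": [-0.1, 0.06, 1.4], "turn": [0, 0.003, 0.005]}, {"grip": -1, "offset": [0, 0, 0], "turn": [0, 0, 0]}]}}

```text
t: 12.65
position: [0.4666, -0.2598, 0.1865]
tcp_rot: [-3.128, -0.122, -0.241]
contact_force: [0.9, 0.2, 1.1]
gripper_width: 0.0944
```

Run:
```python
from h import *
p,r,o=cur();print(p@X,p@Y,p[2],o["tcp_rot"],o["contact_force"])
T=ori(.128,jaw="x")
plan(pt(.517,-.149,.1934),T,2)
```

```text
0.5130910560542551 -0.14812688517534411 0.18645382938937433 [-3.12843975 -0.12183771 -0.2414208 ] [0.87714967 0.17271677 1.05853504]
2 rows
  [0.24, 0.04, -0.32] [-0.006, 0.003, -0.007]
  [0.24, 0.04, -0.32] [-0.006, 0.003, -0.007]
```

Call:
{"api": "move_arm", "payload": {"commands": [{"grip": -1, "offset": [0.25, 0.04, -0.3], "turn": [-0.006, 0.003, -0.007]}, {"grip": -1, "offset": [0.25, 0.04, -0.3], "turn": [-0.006, 0.003, -0.007]}, {"grip": 1, "offset": [0, 0, 0], "turn": [0, 0, 0]}, {"grip": 1, "offset": [0, 0, 0], "turn": [0, 0, 0]}, {"grip": 1, "offset": [0, 0, 0], "turn": [0, 0, 0]}, {"grip": 1, "offset": [0, 0, 0], "turn": [0, 0, 0]}, {"grip": 1, "offset": [0, 0, 0], "turn": [0, 0, 0]}, {"grip": 1, "offset": [0, 0, 0], "turn": [0, 0, 0]}], "squeeze": 40}}

```text
t: 13.45
position: [0.471, -0.262, 0.1962]
tcp_rot: [3.139, -0.131, -0.228]
contact_force: [0.4, -0.6, 0.4]
gripper_width: 0.0494
```

Call:
{"api": "move_arm", "payload": {"commands": [{"grip": 1, "offset": [0, 0, 0], "turn": [0, 0, 0]}, {"grip": 1, "offset": [0, 0, 0], "turn": [0, 0, 0]}, {"grip": 1, "offset": [0, 0, 0], "turn": [0, 0, 0]}, {"grip": 1, "offset": [0, 0, 0], "turn": [0, 0, 0]}, {"grip": 1, "offset": [0, 0, 0], "turn": [0, 0, 0]}, {"grip": 1, "offset": [0, 0, 0], "turn": [0, 0, 0]}, {"grip": 1, "offset": [0, 0, 0], "turn": [0, 0, 0]}, {"grip": 1, "offset": [0, 0, 0], "turn": [0, 0, 0]}]}}

```text
t: 14.25
position: [0.4705, -0.2619, 0.196]
tcp_rot: [3.14, -0.13, -0.228]
contact_force: [-1.0, 0.2, -0.1]
gripper_width: 0.0096
```

Run:
```python
from st import *
p,r,o=cur();print(p@X,p@Y,p[2],o["tcp_rot"],o["contact_force"],o["gripper_width"],o["joints"].round(2));stand()
```

```text
0.5173966747787903 -0.14930616223187534 0.19600804811182634 [ 3.13950169 -0.12968946 -0.22785504] [-0.95176291  0.22907913 -0.08372189] 0.009629055997343611 [-0.6   0.21  1.66  0.05  1.15 -0.39]
front X = -0.1255*z + 0.0003*Y + 0.5460 lean deg 7.15 dyaw -0.02 Yrange [-0.2571 -0.0418] ztop 0.226
front X at Y=-.149: z=.21 0.5196 z=.12 0.5309
```

The stand is gripped: 9.6 mm opening, unmoved, leaning 7.15°. Lifting straight up next.

Run:
```python
from h import *
p,r,o=cur()
plan(p+[0,0,.13],r,7)
```

```text
7 rows
  [0.24, 0.0, -1.84] [0.0, 0.0, 0.0]
  [0.24, 0.0, -1.84] [0.0, 0.0, 0.0]
  [0.24, 0.0, -1.84] [0.0, 0.0, 0.0]
  [0.24, 0.0, -1.84] [0.0, 0.0, 0.0]
  [0.24, 0.0, -1.84] [0.0, 0.0, 0.0]
  [0.24, 0.0, -1.84] [0.0, 0.0, 0.0]
  [0.24, 0.0, -1.84] [0.0, 0.0, 0.0]
```

Call:
{"api": "move_arm", "payload": {"commands": [{"grip": 1, "offset": [0.12, 0, -0.9], "turn": [0, 0, 0]}, {"grip": 1, "offset": [0.2, 0, -1.5], "turn": [0, 0, 0]}, {"grip": 1, "offset": [0.24, 0, -1.8], "turn": [0, 0, 0]}, {"grip": 1, "offset": [0.24, 0, -1.8], "turn": [0, 0, 0]}, {"grip": 1, "offset": [0.24, 0, -1.8], "turn": [0, 0, 0]}, {"grip": 1, "offset": [0.24, 0, -1.8], "turn": [0, 0, 0]}, {"grip": 1, "offset": [0.24, 0, -1.8], "turn": [0, 0, 0]}, {"grip": 1, "offset": [0.2, 0, -1.5], "turn": [0, 0, 0]}]}}

```text
t: 15.1
position: [0.4693, -0.2603, 0.3281]
tcp_rot: [-3.139, -0.118, -0.228]
contact_force: [0.3, 0.1, -5.9]
gripper_width: 0.0099
```

```bash
cat > mat.py <<'E'
from h import *
MY=np.deg2rad(-10.3);MX,MYv=fr(MY);MC=np.array([.464,.2025,0])
def tgt(dz=0,t=.345): return MC-.0066*MX+np.array([0,0,.1704+dz]),ori(t,MY,"x")
E
python3 - <<'E'
from mat import *
p,r,o=cur();print(p@X,p@Y,p[2],o["tcp_rot"],o["contact_force"],o["gripper_width"],o["joints"].round(2))
q,T=tgt(.12);plan(q,T,16)
E
```

```text
0.5157912877018491 -0.14802952093269167 0.32808922954036956 [-3.13898417 -0.11817625 -0.22826896] [ 0.25202857  0.08064924 -5.9335359 ] 0.009877123887860119 [-0.6   0.14  1.44  0.05  1.45 -0.37]
16 rows
  [-0.75, -2.81, 0.16] [0.001, 0.014, -0.003]
  [-0.74, -2.81, 0.15] [0.001, 0.014, -0.003]
  [-0.74, -2.81, 0.14] [0.001, 0.014, -0.003]
  [-0.73, -2.81, 0.13] [0.001, 0.014, -0.003]
  [-0.72, -2.82, 0.12] [0.001, 0.014, -0.003]
  [-0.72, -2.82, 0.11] [0.001, 0.014, -0.003]
  [-0.71, -2.82, 0.1] [0.001, 0.014, -0.003]
  [-0.7, -2.82, 0.09] [0.001, 0.014, -0.003]
  [-0.7, -2.82, 0.09] [0.001, 0.014, -0.003]
  [-0.69, -2.83, 0.08] [0.001, 0.014, -0.003]
  [-0.68, -2.83, 0.07] [0.001, 0.014, -0.003]
  [-0.67, -2.83, 0.06] [0.001, 0.014, -0.003]
  [-0.67, -2.83, 0.05] [0.001, 0.014, -0.003]
  [-0.66, -2.83, 0.04] [0.001, 0.014, -0.003]
  [-0.65, -2.84, 0.04] [0.001, 0.014, -0.003]
  [-0.64, -2.84, 0.03] [0.001, 0.014, -0.003]
```

Call:
{"api": "move_arm", "payload": {"commands": [{"grip": 1, "offset": [-0.4, -1.5, 0], "turn": [0, 0.01, -0.003]}, {"grip": 1, "offset": [-0.74, -2.8, 0], "turn": [0, 0.015, -0.003]}, {"grip": 1, "offset": [-0.74, -2.8, 0], "turn": [0, 0.015, -0.003]}, {"grip": 1, "offset": [-0.74, -2.8, 0], "turn": [0, 0.015, -0.003]}, {"grip": 1, "offset": [-0.72, -2.8, 0], "turn": [0, 0.015, -0.003]}, {"grip": 1, "offset": [-0.72, -2.8, 0], "turn": [0, 0.015, -0.003]}, {"grip": 1, "offset": [-0.7, -2.8, 0], "turn": [0, 0.015, -0.003]}, {"grip": 1, "offset": [-0.7, -2.8, 0], "turn": [0, 0.015, -0.003]}]}}

```text
t: 15.9
position: [0.4583, -0.0331, 0.316]
tcp_rot: [-3.14, -0.232, -0.207]
contact_force: [1.0, -0.7, -6.5]
gripper_width: 0.0096
```

Run:
```python
from mat import *
p,r,o=cur();print(o["contact_force"],o["gripper_width"],o["joints"].round(2))
q,T=tgt(.08);plan(q,T,8)
```

```text
[ 0.97480859 -0.70659896 -6.51029557] 0.009637117970593191 [-0.14 -0.12  1.74 -0.01  1.29  0.07]
8 rows
  [-0.79, -2.89, 0.66] [0.001, 0.014, -0.003]
  [-0.79, -2.9, 0.65] [0.001, 0.014, -0.003]
  [-0.79, -2.9, 0.64] [0.001, 0.014, -0.003]
  [-0.79, -2.9, 0.63] [0.001, 0.014, -0.003]
  [-0.79, -2.9, 0.62] [0.001, 0.014, -0.003]
  [-0.79, -2.9, 0.62] [0.001, 0.014, -0.003]
  [-0.79, -2.91, 0.61] [0.001, 0.014, -0.003]
  [-0.79, -2.91, 0.6] [0.001, 0.014, -0.003]
```

Call:
{"api": "move_arm", "payload": {"commands": [{"grip": 1, "offset": [-0.79, -2.9, 0.65], "turn": [0, 0.014, -0.003]}, {"grip": 1, "offset": [-0.79, -2.9, 0.65], "turn": [0, 0.014, -0.003]}, {"grip": 1, "offset": [-0.79, -2.9, 0.65], "turn": [0, 0.014, -0.003]}, {"grip": 1, "offset": [-0.79, -2.9, 0.6], "turn": [0, 0.014, -0.003]}, {"grip": 1, "offset": [-0.79, -2.9, 0.6], "turn": [0, 0.014, -0.003]}, {"grip": 1, "offset": [-0.79, -2.9, 0.6], "turn": [0, 0.014, -0.003]}, {"grip": 1, "offset": [-0.6, -2, 0.4], "turn": [0, 0.014, -0.003]}, {"grip": 1, "offset": [0, 0, 0], "turn": [0, 0, 0]}]}}

```text
t: 16.7
position: [0.4472, 0.1792, 0.2542]
tcp_rot: [3.138, -0.326, -0.178]
contact_force: [1.2, 0.1, -4.8]
gripper_width: 0.0097
```

```bash
cat > chk.py <<'E'
from mat import *
def chk():
    p,r,o=cur();print("tcp",p,o["tcp_rot"],"F",o["contact_force"],"w",o["gripper_width"],"tilt",np.arcsin(-r.as_matrix()[2,0]*-1))
    a=arm.get_image("scene");W=cloud(a)
    hsv=cv2.cvtColor(a["pixels"],cv2.COLOR_RGB2HSV);H,S=hsv[...,0].astype(int),hsv[...,1].astype(int)
    D=W-MC;mx,my,z=D@MX,D@MYv,W[...,2]
    w=(H>8)&(H<24)&(S>80)&(np.abs(mx)<.12)&(np.abs(my)<.15)&(z>.0)&(z<.35)
    k,l,s,_=cv2.connectedComponentsWithStats(w.astype(np.uint8));w=l==1+np.argmax(s[1:,4])
    w=cv2.erode(w.astype(np.uint8),np.ones((3,3)))>0
    zz,yy=z[w],my[w]
    k=np.linalg.lstsq(np.stack([zz,yy,np.ones(len(zz))],1),mx[w],rcond=None)[0]
    v,u=np.nonzero(w);print("px",u.min(),u.max(),v.min(),v.max())
    print("n",len(zz),"lean",np.arctan(-k[0]).round(3),"dyaw",np.arctan(-k[1]).round(3),"y range",np.percentile(yy,[.5,99.5]).round(4),"z range",np.percentile(zz,[.5,99.5]).round(4),"front mx at zmin",(k@[zz.min(),0,1]).round(4))
    return a,W
E
python3 - <<'E'
from chk import *
a,W=chk()
q,T=tgt(.03);plan(q,T,5)
E
```

```text
tcp [0.44722413 0.17919515 0.25423541] [ 3.13831886 -0.32592079 -0.17807391] F [ 1.20638057  0.12626371 -4.84091334] w 0.009674996793127087 tilt 0.32592078675733693
px 312 377 158 228
n 3311 lean 0.322 dyaw 0.003 y range [-0.1315  0.0769] z range [0.0953 0.2792] front mx at zmin 0.046
5 rows
  [-0.24, -0.54, 1.06] [0.001, 0.004, 0.0]
  [-0.25, -0.54, 1.06] [0.001, 0.004, 0.0]
  [-0.25, -0.54, 1.06] [0.001, 0.004, 0.0]
  [-0.26, -0.54, 1.06] [0.001, 0.004, 0.0]
  [-0.26, -0.54, 1.06] [0.001, 0.004, 0.0]
```

Call:
{"api": "move_arm", "payload": {"commands": [{"grip": 1, "offset": [-0.25, -0.55, 1.0], "turn": [0, 0.005, 0]}, {"grip": 1, "offset": [-0.25, -0.55, 1.0], "turn": [0, 0.005, 0]}, {"grip": 1, "offset": [-0.25, -0.55, 1.0], "turn": [0, 0.005, 0]}, {"grip": 1, "offset": [-0.25, -0.55, 1.0], "turn": [0, 0.005, 0]}, {"grip": 1, "offset": [-0.25, -0.55, 0.8], "turn": [0, 0.004, 0]}, {"grip": 1, "offset": [0, 0, 0], "turn": [0, 0, 0]}]}}

```text
t: 17.35
position: [0.4561, 0.2048, 0.1995]
tcp_rot: [3.138, -0.35, -0.181]
contact_force: [0.5, 0.6, -5.7]
gripper_width: 0.0102
```

Run:
```python
from chk import *
a,W=chk()
q,T=tgt(.004);plan(q,T,5)
```

```text
tcp [0.45614931 0.20478306 0.19951036] [ 3.1375174  -0.34953355 -0.18098051] F [ 0.50224076  0.63549913 -5.6707619 ] w 0.01023989995423042 tilt 0.3495335522549825
px 320 384 173 242
n 3107 lean 0.345 dyaw -0.0 y range [-0.105   0.1034] z range [0.0412 0.2247] front mx at zmin 0.0545
5 rows
  [-0.15, 0.01, 0.49] [0.001, -0.001, -0.0]
  [-0.15, 0.01, 0.49] [0.001, -0.001, -0.0]
  [-0.15, 0.01, 0.49] [0.001, -0.001, -0.0]
  [-0.15, 0.01, 0.49] [0.001, -0.001, -0.0]
  [-0.15, 0.02, 0.49] [0.001, -0.001, -0.0]
```

Call:
{"api": "move_arm", "payload": {"commands": [{"grip": 1, "offset": [-0.16, 0, 0.45], "turn": [0, 0, 0]}, {"grip": 1, "offset": [-0.16, 0, 0.45], "turn": [0, 0, 0]}, {"grip": 1, "offset": [-0.16, 0, 0.45], "turn": [0, 0, 0]}, {"grip": 1, "offset": [-0.16, 0, 0.4], "turn": [0, 0, 0]}, {"grip": 1, "offset": [0, 0, 0], "turn": [0, 0, 0]}]}}

```text
t: 17.9
position: [0.4568, 0.2043, 0.1811]
tcp_rot: [3.139, -0.351, -0.182]
contact_force: [-0.3, -0.8, -5.9]
gripper_width: 0.0098
```

Run:
```python
from chk import *
a,W=chk()
q,T=tgt(0);plan(q,T,5)
```

```text
tcp [0.45676792 0.20433346 0.1810508 ] [ 3.13890831 -0.35147946 -0.18192094] F [-0.2824333  -0.83518215 -5.9393006 ] w 0.009788891914826382 tilt 0.3514794598712314
px 320 384 178 246
n 3128 lean 0.345 dyaw -0.0 y range [-0.1053  0.1027] z range [0.0235 0.206 ] front mx at zmin 0.0555
5 rows
  [-0.06, 0.01, 0.21] [0.001, -0.001, -0.0]
  [-0.06, 0.01, 0.21] [0.001, -0.001, -0.0]
  [-0.06, 0.01, 0.21] [0.001, -0.001, -0.0]
  [-0.06, 0.01, 0.21] [0.001, -0.001, -0.0]
  [-0.06, 0.01, 0.21] [0.001, -0.001, -0.0]
```

Call:
{"api": "move_arm", "payload": {"commands": [{"grip": 1, "offset": [-0.07, 0, 0.25], "turn": [0, 0, 0]}, {"grip": 1, "offset": [-0.07, 0, 0.25], "turn": [0, 0, 0]}, {"grip": 1, "offset": [-0.06, 0, 0.2], "turn": [0, 0, 0]}, {"grip": 1, "offset": [0, 0, 0], "turn": [0, 0, 0]}]}}

```text
t: 18.35
position: [0.4577, 0.2043, 0.174]
tcp_rot: [3.14, -0.352, -0.182]
contact_force: [-0.3, 0.7, -5.4]
gripper_width: 0.0099
```

Call:
{"api": "move_arm", "payload": {"commands": [{"grip": 1, "offset": [-0.05, 0, 0.15], "turn": [0, 0, 0]}, {"grip": 1, "offset": [0, 0, 0], "turn": [0, 0, 0]}]}}

```text
t: 18.55
position: [0.4578, 0.2043, 0.1723]
tcp_rot: [3.14, -0.353, -0.182]
contact_force: [0.1, 0.1, -5.7]
gripper_width: 0.0101
```

Call:
{"api": "move_arm", "payload": {"commands": [{"grip": 1, "offset": [-0.05, 0, 0.15], "turn": [0, 0, 0]}, {"grip": 1, "offset": [0, 0, 0], "turn": [0, 0, 0]}]}}

```text
t: 18.75
position: [0.4582, 0.2045, 0.1712]
tcp_rot: [3.141, -0.354, -0.182]
contact_force: [-0.7, 0.2, -4.4]
gripper_width: 0.0099
```

Call:
{"api": "move_arm", "payload": {"commands": [{"grip": 1, "offset": [-0.05, 0, 0.15], "turn": [0, 0, 0]}, {"grip": 1, "offset": [0, 0, 0], "turn": [0, 0, 0]}]}}

```text
t: 18.95
position: [0.4591, 0.205, 0.1713]
tcp_rot: [-3.141, -0.357, -0.183]
contact_force: [-0.4, -0.9, -3.7]
gripper_width: 0.0095
```

Call:
{"api": "move_arm", "payload": {"commands": [{"grip": 1, "offset": [-0.07, 0, 0.2], "turn": [0, 0.006, 0]}, {"grip": 1, "offset": [0, 0, 0], "turn": [0, 0, 0]}]}}

```text
t: 19.15
position: [0.4604, 0.2056, 0.1713]
tcp_rot: [-3.138, -0.367, -0.183]
contact_force: [-2.4, -1.2, 0.9]
gripper_width: 0.0093
```

Run:
```python
from chk import *
a,W=chk()
m=np.load("side.npy",allow_pickle=True).item()
s=arm.get_image("side");save(s,"d9.png",(320,160,480,370),3)
```

```text
tcp [0.46041117 0.2056037  0.17133917] [-3.13782516 -0.36715773 -0.18342717] F [-2.40867848 -1.16303143  0.85245675] w 0.009268656042963922 tilt 0.36715772975114214
px 321 385 181 249
n 3062 lean 0.354 dyaw 0.003 y range [-0.104   0.1048] z range [0.0137 0.196 ] front mx at zmin 0.0611
```

View pics/d9.png

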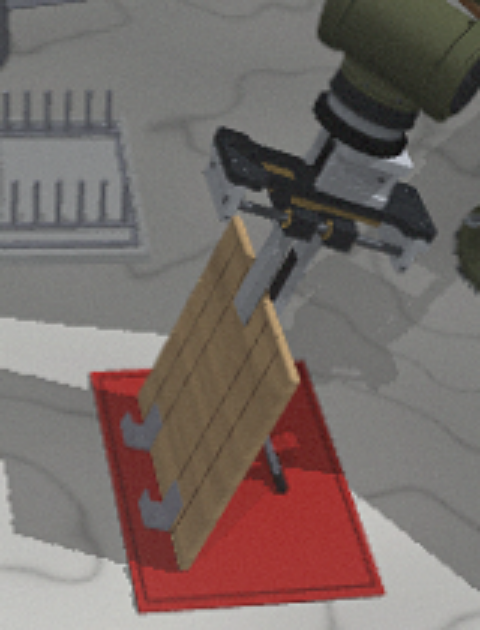

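The side crop shows the stand on the mat with its lower edge from about (140, 405) to (185, 565) and its foot at (282, 487). The mat now carries the weight, since the wrist reads about +0.9 N. Releasing.

Call:
{"api": "move_arm", "payload": {"commands": [{"grip": 0.6, "offset": [0, 0, 0], "turn": [0, 0, 0]}, {"grip": 0.6, "offset": [0, 0, 0], "turn": [0, 0, 0]}, {"grip": 0.4, "offset": [0, 0, 0], "turn": [0, 0, 0]}, {"grip": 0.2, "offset": [0, 0, 0], "turn": [0, 0, 0]}, {"grip": 0, "offset": [0, 0, 0], "turn": [0, 0, 0]}, {"grip": 0, "offset": [0, 0, 0], "turn": [0, 0, 0]}, {"grip": 0, "offset": [0, 0, 0], "turn": [0, 0, 0]}, {"grip": 0, "offset": [0, 0, 0], "turn": [0, 0, 0]}]}}

```text
t: 20.05
position: [0.4612, 0.2057, 0.1714]
tcp_rot: [-3.137, -0.369, -0.183]
contact_force: [-0.4, 0.1, -0.1]
gripper_width: 0.047
```

Run:
```python
from chk import *
chk()
```

```text
tcp [0.46121522 0.20570066 0.17143145] [-3.13698135 -0.36898161 -0.18321359] F [-0.3775042   0.0901323  -0.14164398] w 0.04699889544558852 tilt 0.3689816062926962
px 322 385 182 250
n 3107 lean 0.344 dyaw 0.003 y range [-0.1029  0.1052] z range [0.0119 0.1965] front mx at zmin 0.0601
```

Released, with the lean at 0.344. Retreating along the tool axis.

Call:
{"api": "move_arm", "payload": {"commands": [{"grip": 0, "offset": [0, 0, -1], "turn": [0, 0, 0]}, {"grip": 0, "offset": [0, 0, -2], "turn": [0, 0, 0]}, {"grip": 0, "offset": [0, 0, -3], "turn": [0, 0, 0]}, {"grip": 0, "offset": [0, 0, -3], "turn": [0, 0, 0]}, {"grip": 0, "offset": [0, 0, -3], "turn": [0, 0, 0]}, {"grip": 0, "offset": [0, 0, -1], "turn": [0, 0, 0]}, {"grip": 0, "offset": [0, 0, 0], "turn": [0, 0, 0]}, {"grip": 0, "offset": [0, 0, 0], "turn": [0, 0, 0]}]}}

```text
t: 20.9
position: [0.4117, 0.2137, 0.2994]
tcp_rot: [-3.136, -0.368, -0.183]
contact_force: [0.5, 0.5, -0.7]
gripper_width: 0.0472
```

Run:
```python
from chk import *
a,W=chk()
for n in("side","scene"):
    im=arm.get_image(n) if n=="side" else a;W=cloud(im)
    hsv=cv2.cvtColor(im["pixels"],cv2.COLOR_RGB2HSV);H,S=hsv[...,0].astype(int),hsv[...,1].astype(int)
    m=((H<6)|(H>174))&(S>140)&(W[...,2]<.012)&(W[...,0]>.3)&(W[...,0]<.6)&(W[...,1]<.4)&(W[...,1]>0)
    P=W[m]-MC;x,y=P@MX,P@MYv
    print(n,"mat extent",np.percentile(x,[.2,99.8]).round(4),np.percentile(y,[.2,99.8]).round(4))
save(arm.get_image("side"),"d10.png",(320,160,480,370),3)
```

```text
tcp [0.41169533 0.2137174  0.29939633] [-3.13604619 -0.36833754 -0.18333605] F [ 0.54520028  0.49056021 -0.71858736] w 0.04716169768046428 tilt 0.36833754170522665
px 322 385 182 250
n 3157 lean 0.345 dyaw 0.002 y range [-0.1033  0.1053] z range [0.0128 0.1971] front mx at zmin 0.0598
side mat extent [-0.1014  0.096 ] [-0.1468  0.1518]
scene mat extent [-0.0966  0.1008] [-0.1492  0.1449]
```

View pics/d10.png

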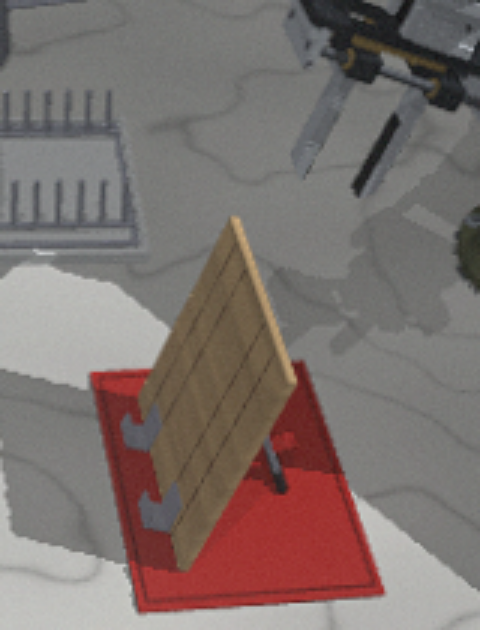

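The side crop shows the stand free on its lower edge and leg in the middle of the mat, with the gripper clear. Handing in.

```bash
python3 -c "
from rig import arm
print(arm.sign_off())"
```

```text
the job is handed in; nothing more can be done
None
```

The recipe stand is on the red mat, resting on its lower edge and its open leg, and the job is handed in at about 21 s of the 59 s allowed. I pinched the leg's tab and swung the leg out while the stand was in the rack. After letting go I backed off, gripped the top edge, lifted the stand over and lowered it until the mat took the weight.

**Last checks:**
- **Leg:** in the rack, with the gripper clear, it measured about 0.70 rad, which is its stop. On the mat I judged it only from the lean and the picture, which both fit a locked leg.
- **Lean:** 0.345 rad, as intended.
- **Squareness:** within 0.01 rad of my measured mat direction.
- **Position:** the footprint's middle is about 4 mm from the mat's middle. The two cameras disagree on the mat's centre by 4–5 mm, well inside the 30 mm limit.
- **Released:** the stand stayed still once let go, and the last picture shows the gripper well clear.

**What went wrong or was not checked:**
- On the first approach to the tab, joint 6 read −2.555 against a limit of −2.55. I backed off and used the half-turned grasp. I can't tell whether that counts as passing the joint's range.
- My first reading of the leg angle came out at about 0.45–0.5 rad because I had the sign of the stand's lean wrong. The corrected value is the 0.70 above.
- I did not re-measure the chopping board, kettle, tray, glasses and coasters at the end. The planned paths kept clear of them, and the wrist forces showed no unexpected contact.

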